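Slide the slag tray home under the downdraft bench unit

TASK

Put the emptied slag tray back under the downdraft unit: slide it along the bench into the bay, feeling for the guide runners inside and never forcing it, until its front plate sits flush on the unit's face. Then press the drop latch fully down in front of the plate so that the tray is locked in, and leave the other things on the bench where they are.

Things in the scene. Friction and masses are not known exactly. Their poses are not given: they have to be found in the camera images.
- unit: Bench-top downdraft unit: grey steel box fixed to the bench, 250 deep (x), 290 wide (y), 114 high, grating on top with a 59 mm high pipe stub on its far half. Origin on the bench at the middle of the tray mouth in the plane of its front face; x points level into the bay, y to the left facing the unit, z up. Pushing the tray against the unit with over 45 N is forcing it; good sliding and seating stay under 20 N.
- mouth (a point): Same point and axes as the unit's origin. The mouth is an opening in the face 212 wide (y -106 to +106), 43 high, down to the bench top, which is also the bay's floor. A tray pan let in by 30 to 55 mm with its middle 17 mm right (-y) of the mouth's middle clears the mouth's sides and the left runner's end wherever the runners are; moved left from there it touches the left runner's inner side.
- bay (a point): Point on the bench 100 mm straight behind the mouth's middle; unit's axes. Hidden here: two straight steel runners along x, 28 high, 174 apart (pan: 170 wide), rigid, but bolted through slots: the middle between them is up to 14 mm left or right of this point, new each time, not measured. Left (+y) one: square end 20 mm behind the face. Right one: square end 60 mm behind the face. Both end 175 mm in.
- tray_handle (a point): Middle of the loose slag tray's handle bar, 66 above the bench. The bar is straight and level along y, 104 long, 12 thick (x), 14 tall, on arms at y -45 and +45. Axes are the tray's: x from handle to the pan's far end, z up. Along x from this point: front plate 65 to 69 mm (its rear face meets the unit's face when home), pan 69 to 219 mm. At home the bar is 69 mm in front of the unit's face.
- tray: The slag tray, plain sheet steel, 0.36 to 0.63 kg, loose and flat on the bench. Open pan 150 long (x), 170 wide (y), 35 high; at its -x end a front plate 4 thick, 244 wide, its top 52 above the bench; in front of that the bow handle. This origin is under the middle of the pan, 144 mm along +x from the handle bar's middle. Home: at x = 75 mm in the unit's frame, axes parallel.
- latch (a joint): Drop latch on the unit's face, right of the middle: flat steel bar sliding straight down in two keepers. 0 = raised, clear of the tray; 0.030 m = fully down, its lower end 22 mm below the top edge of the tray's front plate and 3.5 mm in front of the plate. If the tray is not home it lands on the plate's edge. Stays where it is left; friction 4 N.
- latch_ear (a point): Middle of the top of the latch's bent ear, to be pressed down from above: a level tab 28 wide (y), reaching 46 mm out from the face. This point is 30 mm in front of the face, 85 mm right (-y) of the mouth's middle, 121 mm above the bench with the latch raised, 91 mm with it down. Unit's axes.
- hopper: Bystander: small welded steel cone with a side spout, 84 across the base, 120 high, standing loose. Origin under its middle.
- collar: Bystander: short pipe ring, 80 across, 55 high, standing loose. Origin under its middle.
- hammer: Bystander: hammer with a wooden handle, lying loose on the bench.

How it is judged:
By the outcome, as a careful person would: the job done as asked, in the order asked, and still so for the second after the job is handed in, with the robot touching nothing.
It also fails if it takes over 72 s, if anything falls off the work surface, if the arm or the gripper's body presses on something with over 40 N, if the wrist force passes 120 N, or if a joint passes its speed limit or range.

ROBOT

A 7-joint arm with a two-finger parallel gripper is mounted at the origin on the work surface. World frame = base frame: x ahead of the robot, y to its left, z up, the work surface at z = 0. Lengths are in m, angles in rad, forces in N, time in s.
With the tool pointing down it reaches from about 0.4 to 0.85 m from the base axis. Payload 10.4 kg.
Tool frame: the origin (TCP) lies at the centre of the arm's flange, where the gripper is bolted on; the fingertips stand 173 mm ahead of it and the grasp point (between the pads) lies 155 mm ahead of it (manip.nose_length is the distance from the TCP to the fingertips, in m); z points along the fingers, x is the direction in which the jaws open and shut, and the axes are right-handed (so a half turn about z gives the same grasp; the last joint's range is limited). The gripper opens to 85 mm and grips with 20 to 120 N. Pads are 22 mm wide; open, the fingers measure 114 mm over their backs; the gripper's body (76 mm by 85 mm) begins 54 mm behind the grasp point. The pads swing forward as they close: fully open they stand 13 mm farther back than shut.
Start: joints at [-0.023, 0.332, -0.065, 1.46, 0.022, 1.35, -0.088], TCP at [0.625, 0, 0.405] pointing down, gripper open.
Joint ranges: [-2.6, 2.6], [-0.5, 2.12], [-1.47, 1.34], [0.16, 2.42], [-1.27, 4.41], [0.06, 2.06], [-2.6, 2.6]. Speed limits (rad/s): [2.22, 2.22, 2.79, 2.79, 3.14, 3.14, 3.14].

INTERFACE

Orientations are given as a unit quaternion [x, y, z, w].
In Python, from workcell import status, cams, order, manip gives the robot as it stands.
- The arm moves only by the tool servo_tool, never from a script. Its argument "motion" is a list that holds one entry, the list of rows, each a list of 6 numbers: the shift along the tool's x, y, z in units of 50 mm (1.0 is 50 mm), then the turn, a rotation vector about the tool's x, y, z in units of 5 degrees (1.0 is 5 degrees). In form: [[[x, y, z, ax, ay, az], ...]]. A call has 1 to 12 rows; each row shifts and turns the pose as measured when the row begins, along the tool's axes as they then stand; what a row does not reach is not made up. A row lasts 1/10 s, in which the tool goes at most 50 mm and 8.59 degrees, less where a joint would pass 70% of its speed; a pose out of reach is approached as far as the arm can. A call is refused whole if a number of a shift passes 1 or a number of a turn 1, either way. A call with a gripper value outside its range is refused whole. "jaw" is the closure in counts, from 0 (fully open) to 255 (shut), set as the call begins (left out, the last holds). The fingers move at their own pace and stop on an object; "force" is the grip in N (left out, the last holds). Time passes only in rows, so rows that do not move let the fingers close. It gives the time, the measured TCP pose, the force and the opening at its end, in the units of the state.
- status.get_obs(): the state, without advancing time (a new reading comes with each control period).
- cams.camera(name): name is "scene" or "side" or "wrist"; returns a dict with "color" (400x640x3 uint8, red, green, blue), "vertical_fov" (degrees; the focal length in pixels is half the picture's height over the tangent of half this angle, whatever the lens; pixels are square), "cx", "cy" (the principal point, pixels), "extrinsics" (4x4, takes a point from camera to world coordinates). Camera axes: x right, y down, z forward; pixel columns grow to the right and rows downward; lengths in m; the calibration is good to about 2 mm. The wrist camera is an equidistant fisheye: a pixel r from the principal point sees the ray r / f radians off the axis. A picture is of the moment at which its call begins. There is no depth.
- order.hand_in(): hands the job in, once; it reports no verdict.
The state is a dict: "clock": time; "joint_pos": joint angles; "joint_velocities": joint speeds; "tau": joint torques, N m; "position": TCP position; "ee_rot": TCP orientation; "ft_force": force on the tool from outside, world axes, zero at the start; "torque": the same for the moment, N m; "grip_width": opening from 0.0 (shut) to 1.0 (fully open).
Only numpy, scipy, OpenCV 4.12 (cv2) and the standard library are available. Lean on these libraries where they do the work, as an engineer would, in place of code of your own. Each camera call takes 0.05 s, during which the arm holds its last target.

## Working session

There is one attempt and no reset: what is moved stays moved. The work goes in short steps, Python scripts to look and compute and a tool call to move; the robot and the scene stay as the last step left them, time stands still between calls to the robot, and variables do not carry over. Pictures are saved under pics/ and viewed, and the job is handed in when it is done.

Besides the shell and the picture viewer there is one more tool, called after "Request:" as a command line: name --argument value ..., lists and objects as JSON in quotes. servo_tool: Moves the arm, as the interface text tells. Its arguments: {"type":"object","properties":{"motion":{"type":"array","items":{"type":"array","items":{"type":"array","items":{"type":"number"}}}},"jaw":{"type":"number"},"force":{"type":"number"}},"required":["motion"]}

```bash
mkdir -p pics; ls; cat > h.py <<'E'
import numpy as np, cv2
from workcell import status, cams, order, manip
from scipy.spatial.transform import Rotation as R
def snap(name,fn):
    c=cams.camera(name); cv2.imwrite('pics/'+fn,cv2.cvtColor(c['color'],cv2.COLOR_RGB2BGR)); 
    np.savez('pics/'+fn[:-4]+'.npz',**c); return c
def ld(fn): return dict(np.load('pics/'+fn+'.npz'))
def ray(c,u,v):
    h=c['color'].shape[0]; f=h/2/np.tan(np.radians(float(c['vertical_fov']))/2)
    d=np.array([(u-c['cx'])/f,(v-c['cy'])/f,1.]); E=c['extrinsics']; return E[:3,3],E[:3,:3]@d
def plane(c,u,v,z):
    o,d=ray(c,u,v); return o+d*(z-o[2])/d[2]
def proj(c,p):
    h=c['color'].shape[0]; f=h/2/np.tan(np.radians(float(c['vertical_fov']))/2)
    E=c['extrinsics']; q=E[:3,:3].T@(np.array(p)-E[:3,3]); return q[0]/q[2]*f+c['cx'],q[1]/q[2]*f+c['cy']
def st():
    s=status.get_obs()
    for k in ['clock','position','ee_rot','ft_force','torque','grip_width','joint_pos']: print(k,np.round(s[k],4))
    return s
E
python3 - <<'E'
from h import *
st()
for n in ['scene','side','wrist']:
    c=snap(n,n+'0.png'); print(n,c['vertical_fov'],c['cx'],c['cy'],np.round(c['extrinsics'],3))
print(manip.nose_length)
E
```

```text
pics
clock 0.0
position [0.6249 0.     0.4039]
ee_rot [ 1.e+00  0.e+00 -7.e-04  0.e+00]
ft_force [ 0.0804 -0.3095  0.4088]
torque [-0.0298  0.0305 -0.0292]
grip_width 1.0012
joint_pos [-0.0226  0.3329 -0.0647  1.461   0.0216  1.3499 -0.0885]
scene 46.65177263220497 314.9335434880117 208.89939699006638 [[ 0.015  0.811 -0.585  1.324]
 [ 1.    -0.01   0.012 -0.008]
 [ 0.004 -0.585 -0.811  1.107]
 [ 0.     0.     0.     1.   ]]
side 53.24678856972783 326.15564444372023 203.8502409132717 [[-0.856 -0.363  0.368  0.242]
 [-0.516  0.607 -0.604  0.554]
 [-0.004 -0.707 -0.707  0.732]
 [ 0.     0.     0.     1.   ]]
wrist 65.70646984690485 319.40036114002606 197.01614805513665 [[ 1.     0.001 -0.001  0.624]
 [ 0.001 -0.953 -0.302  0.077]
 [-0.002  0.302 -0.953  0.374]
 [ 0.     0.     0.     1.   ]]
0.1734
```

View pics/scene0.png

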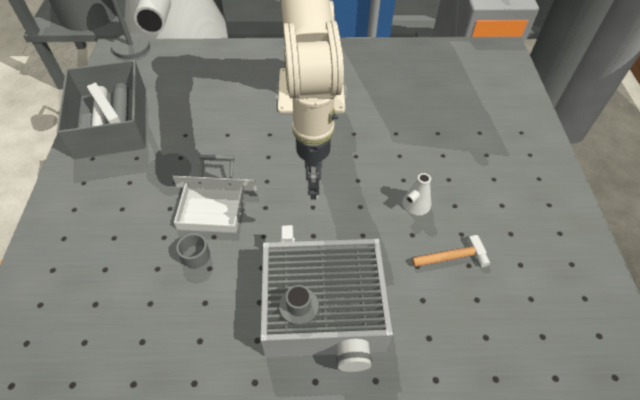

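View pics/side0.png

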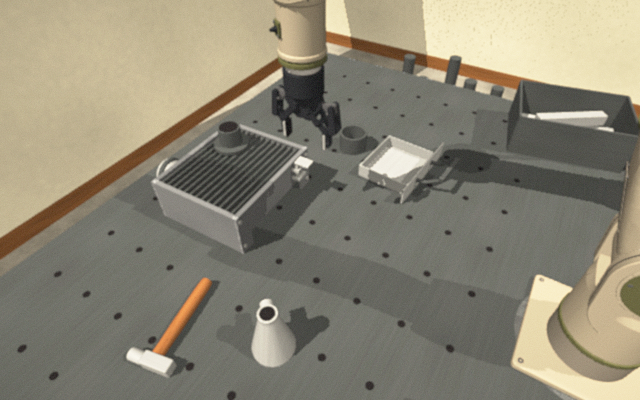

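View pics/wrist0.png

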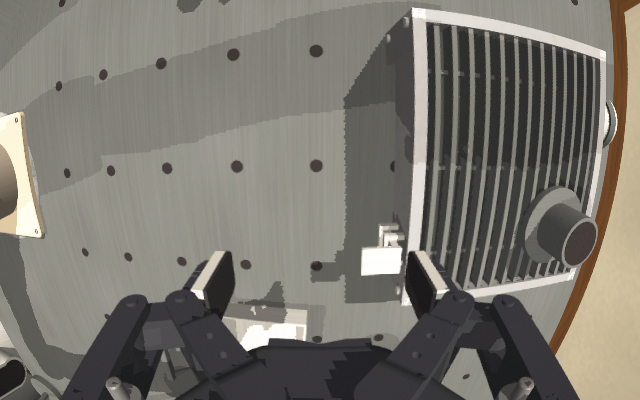

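```bash
python3 - <<'E'
import cv2
a=cv2.imread('pics/scene0.png')
cv2.imwrite('pics/s0a.png',cv2.resize(a[140:280,150:310],None,fx=5,fy=4.2857*1.0,interpolation=cv2.INTER_CUBIC)[:600])
cv2.imwrite('pics/s0b.png',cv2.resize(a[220:370,250:400],None,fx=4,fy=4,interpolation=cv2.INTER_CUBIC))
a=cv2.imread('pics/side0.png')
cv2.imwrite('pics/s0c.png',cv2.resize(a[110:260,140:340],None,fx=4,fy=4,interpolation=cv2.INTER_CUBIC))
cv2.imwrite('pics/s0d.png',cv2.resize(a[110:210,330:490],None,fx=5,fy=5,interpolation=cv2.INTER_CUBIC))
E
```

```text
(no output)
```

View pics/s0a.png

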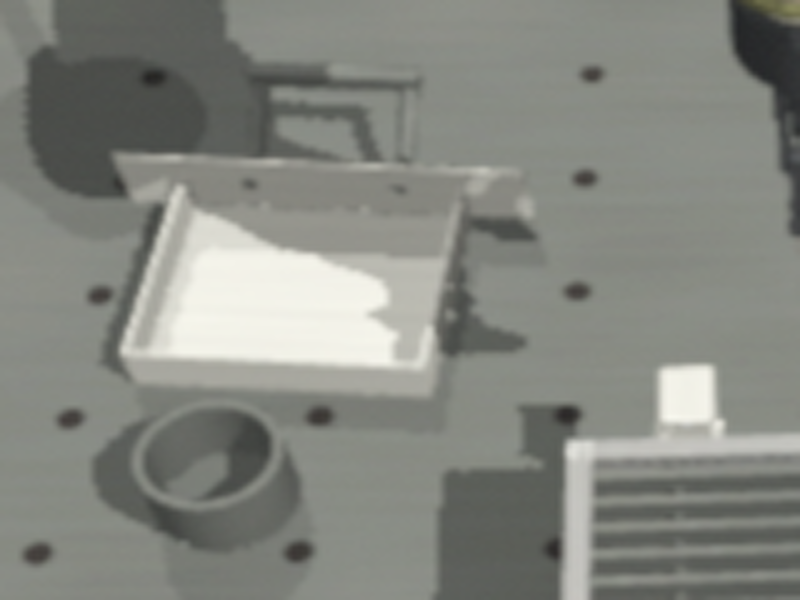

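View pics/s0b.png

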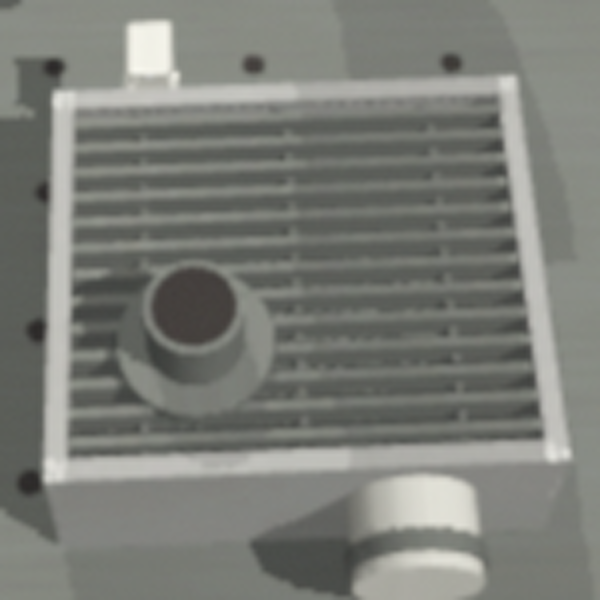

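View pics/s0c.png

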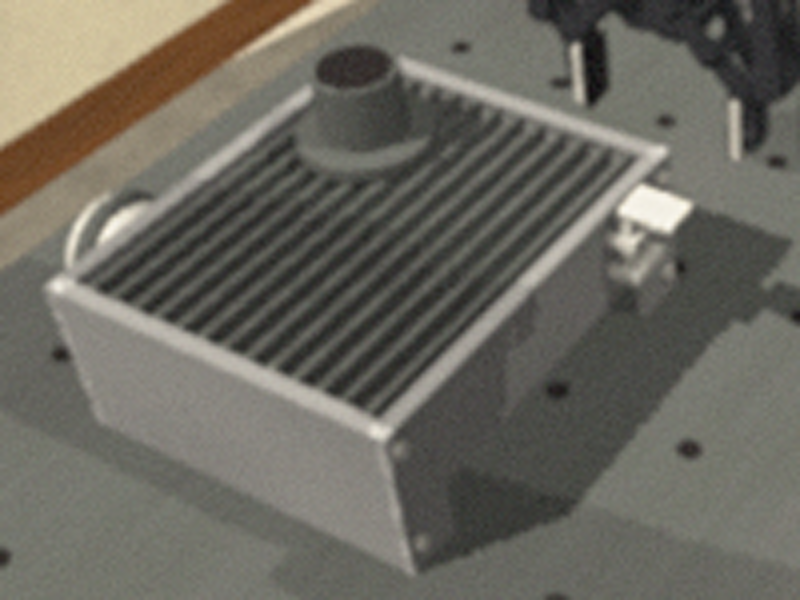

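View pics/s0d.png

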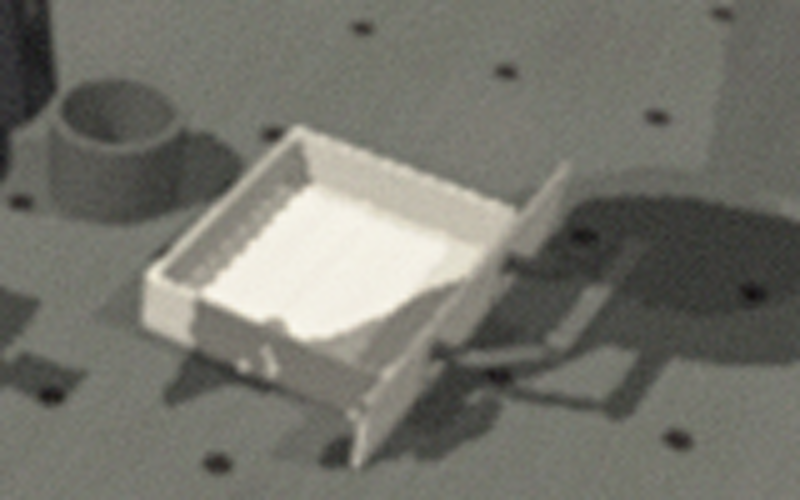

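```bash
python3 - <<'E'
from h import *
s=ld('scene0'); d=ld('side0')
A=lambda p:(150+p[0]/5,140+p[1]/(600/140)); B=lambda p:(250+p[0]/4,220+p[1]/4)
C=lambda p:(140+p[0]/4,110+p[1]/4); D=lambda p:(330+p[0]/5,110+p[1]/5)
def sh(n,f,c,l,z):
    P=[plane(c,*f(p),z)[:2] for p in l]
    print(n,np.round(P,4).tolist()); return P
P=sh('unit scene FR FL RR RL',B,s,[(53,95),(517,80),(45,478),(568,455)],.114)
Q=sh('unit side FR FL RL',C,d,[(665,148),(385,432),(55,285)],.114)
for X in (P,Q): v=X[1]-X[0]; print('yaw',np.degrees(np.arctan2(-v[0],v[1])),np.linalg.norm(v),(X[0]+X[1])/2)
v=P[2]-P[0];print(np.degrees(np.arctan2(v[1],v[0])),np.linalg.norm(v));v=P[3]-P[1];print(np.degrees(np.arctan2(v[1],v[0])),np.linalg.norm(v))
P=sh('plate scene',A,s,[(115,153),(522,172)],.052)
Q=sh('plate side',D,d,[(570,163),(358,410)],.052)
for X in (P,Q): v=X[1]-X[0]; print('yaw',np.degrees(np.arctan2(-v[0],v[1])),np.linalg.norm(v),(X[0]+X[1])/2)
P=sh('pan rim scene nearR nearL farR farL',A,s,[(183,188),(465,195),(122,350),(432,362)],.035)
Q=sh('pan rim side farR farL nearR',D,d,[(300,130),(150,278),(518,207)],.035)
v=Q[1]-Q[0]; print('yaw',np.degrees(np.arctan2(-v[0],v[1])),np.linalg.norm(v),(Q[0]+Q[1])/2)
v=P[3]-P[2]; print('yaw',np.degrees(np.arctan2(-v[0],v[1])),np.linalg.norm(v),(P[2]+P[3])/2)
P=sh('bar',A,s,[(250,72),(420,80)],.07); v=P[1]-P[0]; print('yaw',np.degrees(np.arctan2(-v[0],v[1])),np.linalg.norm(v),(P[0]+P[1])/2)
sh('bar side',D,d,[(645,245),(550,345)],.07)
sh('ear scene',A,s,[(658,367),(715,367),(660,420),(716,420)],.121)
sh('ear side',C,d,[(637,188),(692,206),(672,232),(618,213)],.121)
sh('collar',A,s,[(207,455)],.055)
E
```

```text
unit scene FR FL RR RL [[0.7139, -0.1244], [0.7065, 0.1671], [0.9595, -0.1164], [0.9504, 0.1719]]
unit side FR FL RL [[0.7134, -0.1241], [0.7051, 0.1598], [0.9466, 0.168]]
yaw 1.4550427358589535 0.2915712686420275 [0.71015435 0.02133345]
yaw 1.668764777559148 0.2840763981721132 [0.70927805 0.01785978]
1.8654943948253506 0.24581491062017807
1.1336635436425406 0.2439671467625052
plate scene [[0.4373, -0.4099], [0.457, -0.1687]]
plate side [[0.4355, -0.41], [0.4566, -0.1589]]
yaw -4.676853159670411 0.24201499018990738 [ 0.44712234 -0.28925952]
yaw -4.802789456015435 0.25200700877437116 [ 0.44605228 -0.28445455]
pan rim scene nearR nearL farR farL [[0.4549, -0.371], [0.4631, -0.2037], [0.5901, -0.3851], [0.6016, -0.2115]]
pan rim side farR farL nearR [[0.5891, -0.3837], [0.6017, -0.2158], [0.4516, -0.3788]]
yaw -4.268363787701498 0.16838296210888454 [ 0.59539318 -0.29970907]
yaw -3.8025582263239297 0.17401895267178452 [ 0.59586005 -0.29827485]
bar [[0.3796, -0.3343], [0.3882, -0.2319]]
yaw -4.8303420083431545 0.10277678386234881 [ 0.38390094 -0.28310931]
bar side [[0.372, -0.335], [0.3877, -0.233]]
ear scene [[0.6646, -0.0795], [0.665, -0.0504], [0.7019, -0.0775], [0.7022, -0.0494]]
ear side [[0.7007, -0.0737], [0.6623, -0.0762], [0.6594, -0.0494], [0.6971, -0.0477]]
collar [[0.6827, -0.3205]]
```

Request:
servo_tool --motion '[[[-0.4,0.47,0,0,0,0],[-0.4,0.47,0,0,0,0],[-0.4,0.47,0,0,0,0],[-0.4,0.47,0,0,0,0],[-0.4,0.47,0,0,0,0],[-0.4,0.47,0,0,0,0],[-0.4,0.47,0,0,0,0],[-0.4,0.47,0,0,0,0],[-0.4,0.47,0,0,0,0],[-0.4,0.47,0,0,0,0],[-0.4,0.47,0,0,0,0],[-0.4,0.47,0,0,0,0.9]]]' --jaw 60 --force 30

```text
clock: 1.35
position: [0.3769, -0.2885, 0.4006]
ee_rot: [0.999, -0.035, -0.003, -0.002]
ft_force: [-0.2, -0.7, 1.1]
grip_width: 0.766
```

```bash
python3 - <<'E'
from h import *
s=st(); print(R.from_quat(s['ee_rot']).as_matrix().round(4))
snap('scene','scene1.png');snap('side','side1.png');snap('wrist','wrist1.png')
E
```

```text
clock 1.35
position [ 0.3769 -0.2885  0.4006]
ee_rot [ 0.9994 -0.0355 -0.0029 -0.0016]
ft_force [-0.1645 -0.706   1.0862]
torque [-0.023   0.008   0.0152]
grip_width 0.766
joint_pos [ 3.7110e-01 -2.4000e-03  1.8630e-01  1.8553e+00  7.0000e-04  1.2953e+00
  4.8630e-01]
[[ 0.9975 -0.0709 -0.0057]
 [-0.0709 -0.9975  0.0034]
 [-0.006  -0.0029 -1.    ]]
```

View pics/wrist1.png

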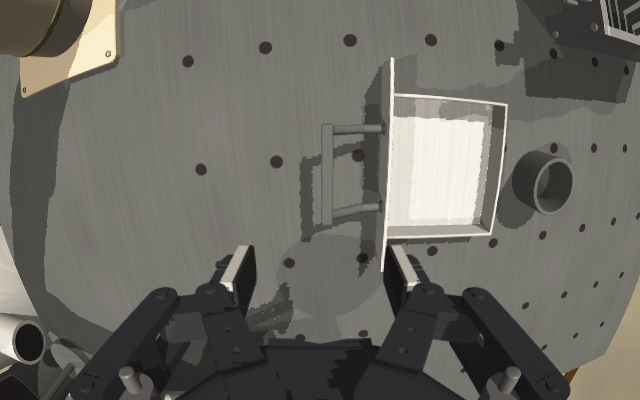

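View pics/side1.png

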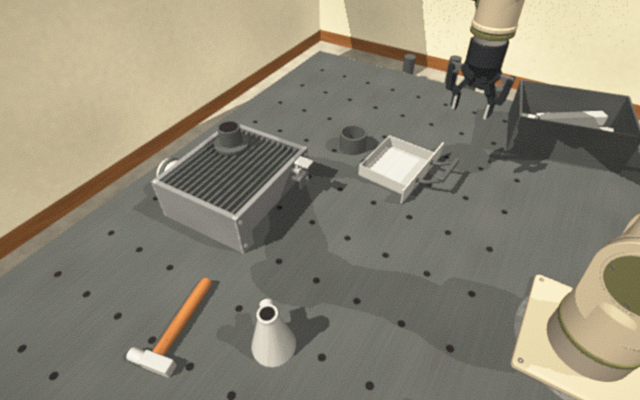

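```bash
cat >> h.py <<'E'
def wray(c,u,v):
    f=200/np.tan(np.radians(float(c['vertical_fov']))/2)
    x,y=u-float(c['cx']),v-float(c['cy']); r=np.hypot(x,y); th=r/f
    d=np.array([x/r*np.sin(th),y/r*np.sin(th),np.cos(th)]); E=c['extrinsics']; return E[:3,3],E[:3,:3]@d
def wplane(c,u,v,z):
    o,d=wray(c,u,v); return o+d*(z-o[2])/d[2]
E
python3 - <<'E'
from h import *
a=cv2.imread('pics/wrist1.png')
cv2.imwrite('pics/w1.png',cv2.resize(a[50:250,290:430],None,fx=3,fy=3))
c=ld('wrist1')
for p in [(327,124),(327,223)]: print(wplane(c,*p,.073))
for p in [(392,58),(382,270)]: print(wplane(c,*p,.052))
E
```

```text
[ 0.38385541 -0.23541878  0.073     ]
[ 0.3765369  -0.33654131  0.073     ]
[ 0.45590363 -0.17147969  0.052     ]
[ 0.43827411 -0.41206978  0.052     ]
```

View pics/w1.png

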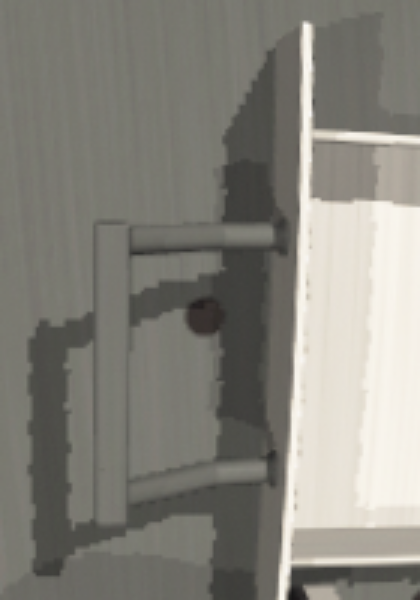

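Request:
servo_tool --motion '[[[0.05,-0.05,0.4,0,0,0],[0.03,-0.02,0.4,0,0,0],[0,0,0.4,0,0,0],[0,0,0.4,0,0,0],[0,0,0.4,0,0,0],[0,0,0.4,0,0,0],[0,0,0.3,0,0,0],[0,0,0.2,0,0,0],[0,0,0,0,0,0]]]'

```text
clock: 2.4
position: [0.3869, -0.277, 0.2499]
ee_rot: [1.0, -0.027, -0.002, -0.003]
ft_force: [-0.1, 0.2, -1.0]
grip_width: 0.763
```

```bash
python3 - <<'E'
from h import *
s=st(); print(R.from_quat(s['ee_rot']).as_matrix().round(4))
snap('wrist','wrist2.png')
c=ld('wrist2'); 
E
```

```text
clock 2.4
position [ 0.3869 -0.277   0.2499]
ee_rot [ 0.9996 -0.0275 -0.0019 -0.0029]
ft_force [-0.1275  0.1975 -1.0209]
torque [-0.0197 -0.0088  0.0058]
grip_width 0.7632
joint_pos [ 0.3665  0.1609  0.172   2.0259 -0.0373  0.9636  0.5029]
[[ 0.9985 -0.0549 -0.0037]
 [-0.0549 -0.9985  0.0059]
 [-0.004  -0.0057 -1.    ]]
```

View pics/wrist2.png

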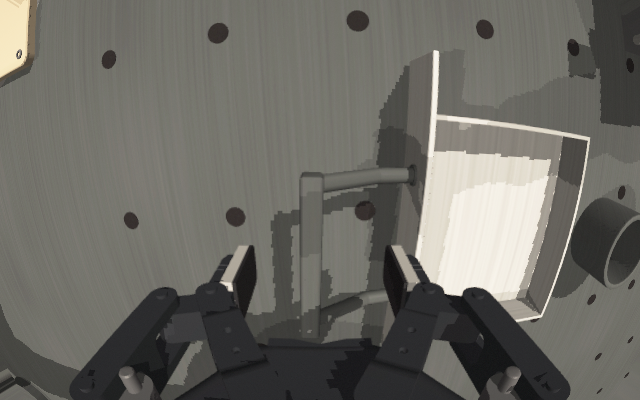

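```bash
python3 - <<'E'
from h import *
c=ld('wrist2')
P=[wplane(c,*p,.073) for p in [(312,176),(310,337)]]
print(P); v=P[0]-P[1]; print(np.degrees(np.arctan2(-v[0],v[1])),(P[0]+P[1])/2)
E
```

```text
[array([ 0.38414984, -0.23496866,  0.073     ]), array([ 0.37627537, -0.33780133,  0.073     ])]
-4.3789111623859895 [ 0.38021261 -0.28638499  0.073     ]
```

Request:
servo_tool --motion '[[[-0.12,0.16,0,0,0,0.2],[0,0,0,0,0,0],[0,0,0.2,0,0,0]]]'

```text
clock: 2.75
position: [0.3814, -0.286, 0.2433]
ee_rot: [0.999, -0.037, 0.001, -0.002]
ft_force: [-0.6, -0.4, -0.3]
grip_width: 0.766
```

Request:
servo_tool --motion '[[[0,0.01,0.15,0,0,0],[0,0,0.1,0,0,0],[0,0,0.1,0,0,0],[0,0,0,0,0,0],[0,0,0,0,0,0]]]'

```text
clock: 3.25
position: [0.381, -0.2862, 0.2229]
ee_rot: [0.999, -0.037, 0.0, -0.002]
ft_force: [-0.4, -0.2, 1.4]
grip_width: 0.764
```

Good: on the bar, close.

Request:
servo_tool --motion '[[[0,0,0.02,0,0,0],[0,0,0,0,0,0],[0,0,0,0,0,0],[0,0,0,0,0,0],[0,0,0,0,0,0],[0,0,0,0,0,0],[0,0,0,0,0,0],[0,0,0,0,0,0]]]' --jaw 255 --force 40

```text
clock: 4.05
position: [0.3811, -0.2863, 0.2223]
ee_rot: [0.999, -0.037, 0.001, -0.002]
ft_force: [0.9, 0.1, -0.6]
grip_width: 0.128
```

```bash
python3 - <<'E'
from h import *
s=st()
snap('wrist','wrist3.png');snap('scene','scene3.png')
E
```

```text
clock 4.05
position [ 0.3811 -0.2863  0.2223]
ee_rot [ 9.993e-01 -3.690e-02  6.000e-04 -1.800e-03]
ft_force [ 0.8937  0.11   -0.5721]
torque [-0.0176  0.0028 -0.01  ]
grip_width 0.1283
joint_pos [ 0.3835  0.2031  0.1807  2.0469 -0.0512  0.8963  0.5188]
```

View pics/wrist3.png

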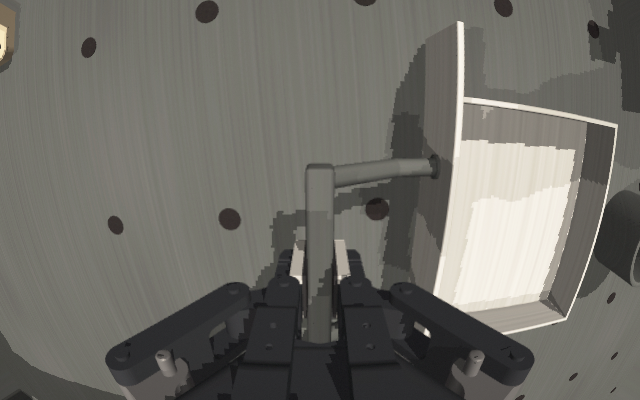

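```bash
python3 - <<'E'
from h import *
s=ld('scene0'); d=ld('side0')
print(plane(s,405,210,0),plane(s,417,213,0),plane(s,432,210,0),plane(d,273,362,0))
O=np.array([.7097,.020]); a=np.radians(1.55); ex=np.array([np.cos(a),np.sin(a)]); ey=np.array([-ex[1],ex[0]])
for x in (-.26,-.219,-.174): print(x,O+x*ex-.017*ey)
E
```

```text
[0.53287293 0.27282085 0.        ] [0.54409015 0.30657874 0.        ] [0.5338366  0.35227904 0.        ] [0.49289017 0.33521583 0.        ]
-0.26 [ 0.45025497 -0.0040266 ]
-0.219 [ 0.49123997 -0.00291758]
-0.174 [ 0.5362235  -0.00170036]
```

Request:
servo_tool --motion '[[[0,-0.3,0,0,0,0],[0,-0.4,0,0,0,-0.1],[0,-0.4,0,0,0,-0.15],[0,-0.4,0,0,0,-0.15]]]'

```text
clock: 4.55
position: [0.3851, -0.2129, 0.2223]
ee_rot: [1.0, -0.023, 0.001, -0.001]
ft_force: [0.9, -1.6, -1.4]
grip_width: 0.132
```

Request:
servo_tool --motion '[[[0.1,-0.4,0,0,0,-0.15],[0.1,-0.4,0,0,0,-0.15],[0.1,-0.4,0,0,0,-0.15],[0.1,-0.4,0,0,0,-0.15],[0.15,-0.4,0,0,0,-0.15],[0.15,-0.4,0,0,0,-0.05],[0.15,-0.4,0,0,0,0],[0.15,-0.4,0,0,0,0],[0.15,-0.4,0,0,0,0],[0.1,-0.3,0,0,0,0],[0,0,0,0,0,0]]]'

```text
clock: 5.65
position: [0.4481, -0.0124, 0.2223]
ee_rot: [1.0, 0.009, -0.0, 0.001]
ft_force: [1.0, 0.3, -2.9]
grip_width: 0.13
```

```bash
python3 - <<'E'
from h import *
s=st(); 
snap('wrist','wrist4.png');snap('scene','scene4.png');snap('side','side4.png')
a=cv2.imread('pics/scene4.png')
cv2.imwrite('pics/s4.png',cv2.resize(a[140:290,230:390],None,fx=5,fy=4,interpolation=cv2.INTER_CUBIC))
a=cv2.imread('pics/side4.png')
cv2.imwrite('pics/d4.png',cv2.resize(a[110:260,220:420],None,fx=4,fy=4,interpolation=cv2.INTER_CUBIC))
E
```

```text
clock 5.65
position [ 0.4481 -0.0124  0.2223]
ee_rot [ 1.e+00  9.e-03 -0.e+00  8.e-04]
ft_force [ 0.951   0.2899 -2.8997]
torque [ 0.3656 -0.2476  0.1594]
grip_width 0.1297
joint_pos [ 0.0023  0.1515 -0.0818  2.1031  0.0181  0.8878 -0.0718]
```

View pics/s4.png

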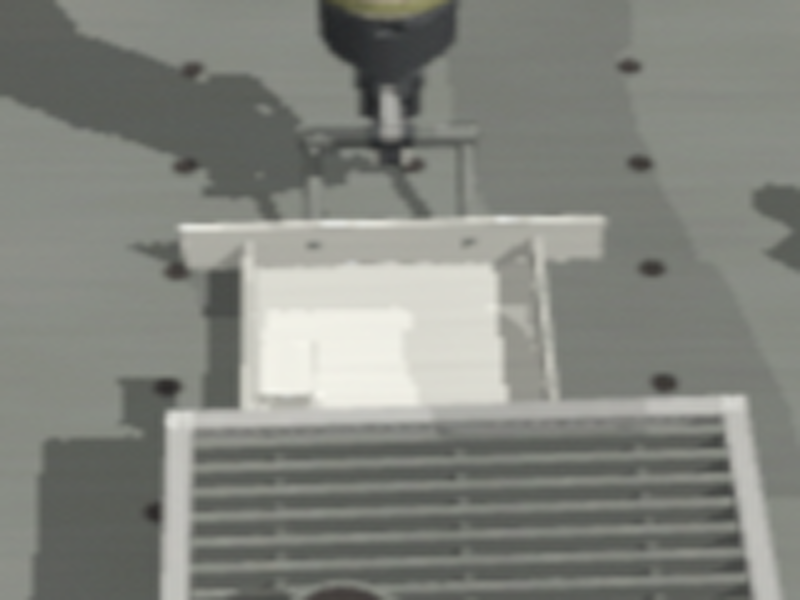

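View pics/wrist4.png

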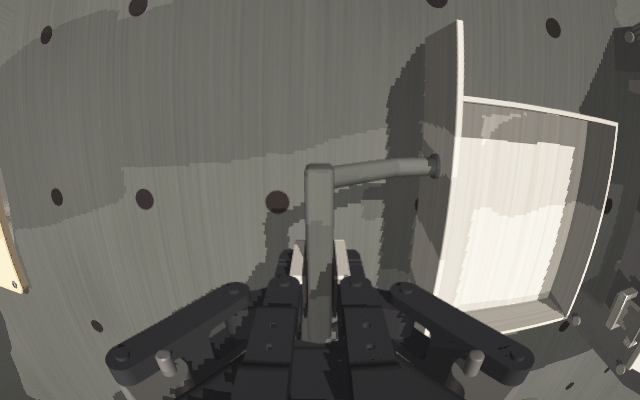

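View pics/d4.png

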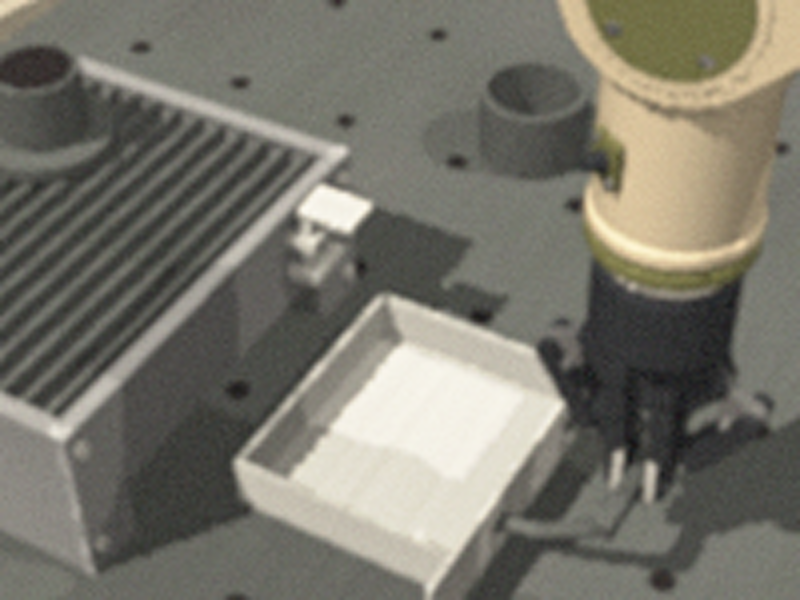

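```bash
python3 - <<'E'
from h import *
s=ld('scene4');d=ld('side4')
# subpixel: unit front edge line fit by gradient in scene
g=cv2.cvtColor(s['color'],cv2.COLOR_RGB2GRAY).astype(float)
def edge(c,us,v0,v1,z):
    P=[]
    for u in us:
        col=g[v0:v1,u]; dd=np.diff(col); i=int(np.argmax(dd)); 
        if 0<i<len(dd)-1:
            a,b,e=dd[i-1],dd[i],dd[i+1]; i=i+0.5*(a-e)/(a-2*b+e) if abs(a-2*b+e)>1e-9 else i
        P.append(plane(c,u,v0+i+0.5,z)[:2])
    P=np.array(P); k=np.polyfit(P[:,1],P[:,0],1); r=P[:,0]-np.polyval(k,P[:,1]); m=abs(r)<.0015
    k=np.polyfit(P[m,1],P[m,0],1); print('yaw',np.degrees(np.arctan(-k[0])),'x at y=0.02',np.polyval(k,.02),m.sum(),len(m),'rms',np.std(r[m])); return k
print('unit');
g0=g
edge(s,[u for u in range(270,372) if not(278<u<342)],236,246,.114)
edge(s,range(345,372),236,246,.114)
s0=ld('scene0'); g=cv2.cvtColor(s0['color'],cv2.COLOR_RGB2GRAY).astype(float)
edge(s0,[u for u in range(268,375) if not(278<u<300)],236,248,.114)
g=g0
print('plate'); edge(s,range(270,348),190,200,.052)
P=[plane(s,230+a/5,140+b/4,.052)[:2] for a,b in [(180,227),(605,217)]]; print(P,(P[0]+P[1])/2,np.linalg.norm(P[1]-P[0]))
E
```

```text
unit
yaw 1.6135789634897961 x at y=0.02 0.7051693158505481 38 39 rms 0.000563142946020152
yaw 2.383225662957041 x at y=0.02 0.706423978545275 27 27 rms 0.0005411804100177988
yaw 1.6391001308681654 x at y=0.02 0.7053562848853014 81 86 rms 0.00040591478237435606
plate
yaw 1.3346694110136266 x at y=0.02 0.5101889113355887 78 78 rms 0.0006913975518327338
[array([ 0.51869904, -0.13176653]), array([0.5125929 , 0.11166344])] [ 0.51564597 -0.01005155] 0.24350653590933424
```

Request:
servo_tool --motion '[[[0,-0.1,0,0,0,-0.05],[0,-0.08,0,0,0,-0.03],[0.1,0,0,0,0,0],[0.2,0,0,0,0,0],[0.2,0,0,0,0,0],[0,0,0,0,0,0]]]'

```text
clock: 6.4
position: [0.4703, -0.0078, 0.2224]
ee_rot: [1.0, 0.009, -0.004, 0.002]
ft_force: [1.5, 0.2, -2.6]
grip_width: 0.125
```

Request:
servo_tool --motion '[[[0,-0.1,0,0,0,-0.1],[0,-0.05,0,0,0,-0.05],[0,0,0,0,0,0]]]'

```text
clock: 6.7
position: [0.4699, -0.0009, 0.2224]
ee_rot: [1.0, 0.014, -0.004, 0.002]
ft_force: [1.1, -0.6, -1.7]
grip_width: 0.128
```

```bash
cat >> h.py <<'E'
O=np.array([.708,.020]); YAW=1.6
def uf():
    s=status.get_obs(); a=np.radians(YAW); ex=np.array([np.cos(a),np.sin(a)]); ey=np.array([-ex[1],ex[0]])
    M=R.from_quat(s['ee_rot']).as_matrix(); d=np.array(s['position'][:2])-O; f=s['ft_force']
    print('t',round(float(s['clock']),2),'bar ux %.1f uy %.1f mm yaw %.2f z %.4f'%(d@ex*1e3,d@ey*1e3,np.degrees(np.arctan2(M[1,0],M[0,0])),s['position'][2]),'F u',np.round([f[:2]@ex,f[:2]@ey,f[2]],2),'T',np.round(s['torque'],2),'tilt',M[:2,2].round(4))
E
python3 -c "
from h import *
uf()"
```

```text
t 6.7 bar ux -238.6 uy -14.3 mm yaw 1.65 z 0.2224 F u [ 1.09 -0.59 -1.72] T [-0.12 -0.45 -0.41] tilt [-0.0078 -0.0047]
```

Request:
servo_tool --motion '[[[0.1,0.05,0,0,0,0],[0.15,0,0,0,0,0],[0.15,0,0,0,0,0],[0,0,0,0,0,0]]]'

```text
clock: 7.1
position: [0.4882, -0.0018, 0.2224]
ee_rot: [1.0, 0.016, -0.007, 0.002]
ft_force: [1.7, 0.9, -1.5]
grip_width: 0.134
```

```bash
python3 -c "
from h import *
uf()"
```

```text
t 7.1 bar ux -220.3 uy -15.6 mm yaw 1.83 z 0.2224 F u [ 1.77  0.84 -1.46] T [ 0.24 -0.79 -0.11] tilt [-0.0143 -0.0041]
```

Request:
servo_tool --motion '[[[0,0.02,0,0,0.1,0.03],[0,0.01,0,0,0.08,0],[0.1,0,0,0,0.03,0],[0.15,0,0,0,0.03,0],[0.15,0,0,0,0.03,0],[0,0,0,0,0,0]]]'

```text
clock: 7.7
position: [0.5037, -0.0014, 0.2224]
ee_rot: [1.0, 0.016, -0.001, 0.001]
ft_force: [2.9, -1.2, -0.9]
grip_width: 0.13
```

```bash
python3 -c "
from h import *
uf()"
```

```text
t 7.7 bar ux -204.8 uy -15.7 mm yaw 1.86 z 0.2224 F u [ 2.82 -1.32 -0.91] T [ 0.23 -0.53 -0.04] tilt [-0.0013 -0.0028]
```

Request:
servo_tool --motion '[[[0.1,0.02,0,0,0.02,0.03],[0.15,0.02,0,0,0.02,0.03],[0.15,0,0,0,0.02,0],[0.15,0,0,0,0.02,0],[0.1,0,0,0,0,0],[0,0,0,0,0,0]]]'

```text
clock: 8.3
position: [0.5322, -0.0018, 0.2224]
ee_rot: [1.0, 0.014, -0.003, 0.001]
ft_force: [2.8, 0.4, -1.1]
grip_width: 0.126
```

```bash
python3 -c "
from h import *
uf()
c=snap('scene','scene5.png'); a=cv2.imread('pics/scene5.png')
cv2.imwrite('pics/s5.png',cv2.resize(a[140:290,230:390],None,fx=5,fy=4,interpolation=cv2.INTER_CUBIC))
"
```

```text
t 8.3 bar ux -176.4 uy -16.9 mm yaw 1.66 z 0.2224 F u [ 2.81  0.31 -1.07] T [ 0.22 -0.55 -0.02] tilt [-0.006  -0.0024]
```

View pics/s5.png

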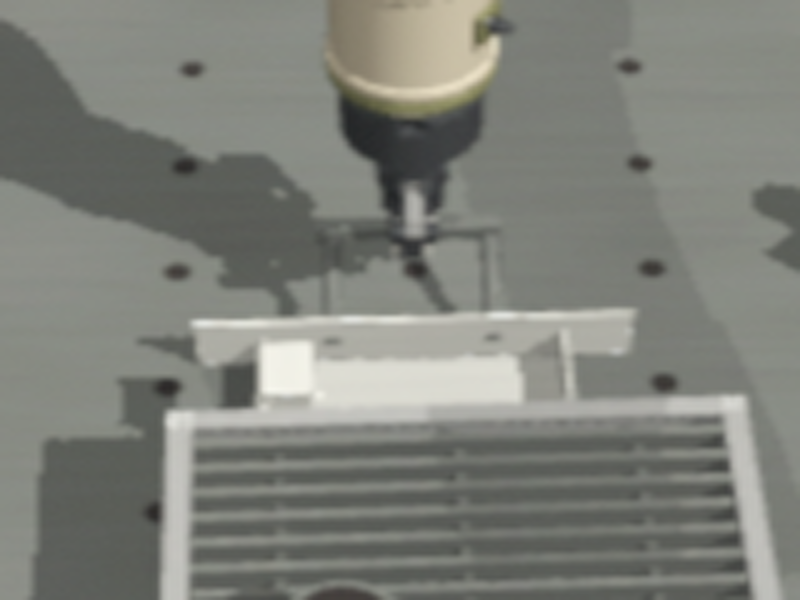

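Request:
servo_tool --motion '[[[0,-0.04,0,0,0,0],[0,-0.04,0,0,0,0]]]' --force 100

```text
clock: 8.55
position: [0.5317, 0.0009, 0.2225]
ee_rot: [1.0, 0.013, -0.003, 0.002]
ft_force: [-0.1, -3.0, 0.5]
grip_width: 0.116
```

```bash
python3 -c "
from h import *
uf()"
```

```text
t 8.55 bar ux -176.8 uy -14.1 mm yaw 1.53 z 0.2225 F u [-0.19 -2.97  0.53] T [-0.47 -0.11 -0.47] tilt [-0.0052 -0.0038]
```

Request:
servo_tool --motion '[[[0,-0.04,0,0,0,0],[0,-0.04,0,0,0,0]]]'

```text
clock: 8.75
position: [0.5314, 0.0044, 0.2225]
ee_rot: [1.0, 0.012, -0.002, 0.002]
ft_force: [-0.0, -3.5, 0.3]
grip_width: 0.121
```

```bash
python3 -c "
from h import *
uf()"
```

```text
t 8.75 bar ux -177.0 uy -10.7 mm yaw 1.43 z 0.2225 F u [-0.11 -3.46  0.31] T [-0.49 -0.08 -0.35] tilt [-0.0047 -0.0044]
```

Request:
servo_tool --motion '[[[0,-0.04,0,0,0,-0.02],[0,-0.04,0,0,0,-0.02]]]'

```text
clock: 8.95
position: [0.5313, 0.0085, 0.2225]
ee_rot: [1.0, 0.014, -0.002, 0.002]
ft_force: [0.8, -2.9, 1.7]
grip_width: 0.119
```

```bash
python3 -c "
from h import *
uf()"
```

```text
t 8.95 bar ux -176.9 uy -6.5 mm yaw 1.61 z 0.2225 F u [ 0.73 -2.91  1.66] T [-0.5  -0.16 -0.34] tilt [-0.0044 -0.0045]
```

Request:
servo_tool --motion '[[[0,-0.04,0,0,0,-0.02],[0,-0.04,0,0,0,-0.02]]]'

```text
clock: 9.15
position: [0.5313, 0.0129, 0.2225]
ee_rot: [1.0, 0.016, -0.002, 0.002]
ft_force: [0.6, -4.1, 1.8]
grip_width: 0.12
```

```bash
python3 -c "
from h import *
uf()"
```

```text
t 9.15 bar ux -176.9 uy -2.2 mm yaw 1.83 z 0.2225 F u [ 0.44 -4.08  1.81] T [-0.47 -0.1  -0.39] tilt [-0.0042 -0.0045]
```

Request:
servo_tool --motion '[[[0,-0.04,0,0,0,-0.02],[0,-0.04,0,0,0,-0.02]]]'

```text
clock: 9.35
position: [0.5311, 0.0173, 0.2225]
ee_rot: [1.0, 0.018, -0.002, 0.002]
ft_force: [0.4, -3.4, 2.0]
grip_width: 0.122
```

```bash
python3 -c "
from h import *
uf()"
```

```text
t 9.35 bar ux -176.9 uy 2.3 mm yaw 2.06 z 0.2225 F u [ 0.34 -3.45  1.99] T [-0.49 -0.16 -0.38] tilt [-0.0041 -0.0045]
```

Request:
servo_tool --motion '[[[0,-0.03,0,0,0,0.05],[0,-0.03,0,0,0,0.02]]]'

```text
clock: 9.55
position: [0.5309, 0.0205, 0.2225]
ee_rot: [1.0, 0.015, -0.002, 0.002]
ft_force: [-2.1, -3.4, 1.7]
grip_width: 0.116
```

```bash
python3 -c "
from h import *
uf()"
```

```text
t 9.55 bar ux -177.0 uy 5.4 mm yaw 1.68 z 0.2225 F u [-2.16 -3.36  1.73] T [-0.55 -0.1  -0.42] tilt [-0.0044 -0.0048]
```

Request:
servo_tool --motion '[[[0,-0.03,0,0,0,0],[0,-0.03,0,0,0,0]]]'

```text
clock: 9.75
position: [0.5309, 0.0237, 0.2225]
ee_rot: [1.0, 0.015, -0.002, 0.002]
ft_force: [-0.3, -3.9, 1.5]
grip_width: 0.12
```

```bash
python3 -c "
from h import *
uf()"
```

```text
t 9.75 bar ux -176.9 uy 8.7 mm yaw 1.67 z 0.2225 F u [-0.37 -3.85  1.54] T [-0.56 -0.06 -0.33] tilt [-0.0042 -0.0047]
```

Request:
servo_tool --motion '[[[0,-0.03,0,0,0,-0.01],[0,-0.03,0,0,0,-0.01]]]'

```text
clock: 9.95
position: [0.5306, 0.0261, 0.2225]
ee_rot: [1.0, 0.015, -0.003, 0.003]
ft_force: [-3.0, -7.1, 2.8]
grip_width: 0.121
```

```bash
python3 -c "
from h import *
uf()"
```

```text
t 9.95 bar ux -177.2 uy 11.0 mm yaw 1.70 z 0.2225 F u [-3.22 -7.    2.82] T [-1.31  0.21 -0.71] tilt [-0.0052 -0.0059]
```

Request:
servo_tool --motion '[[[0,-0.02,0,0,0,0]]]'

```text
clock: 10.05
position: [0.5305, 0.0265, 0.2225]
ee_rot: [1.0, 0.014, -0.003, 0.003]
ft_force: [-0.9, -6.2, 2.7]
grip_width: 0.116
```

```bash
python3 -c "
from h import *
uf()"
```

```text
t 10.05 bar ux -177.3 uy 11.4 mm yaw 1.63 z 0.2225 F u [-1.03 -6.16  2.66] T [-1.05 -0.07 -0.72] tilt [-0.0055 -0.0066]
```

Request:
servo_tool --motion '[[[0,-0.02,0,0,0,0]]]'

```text
clock: 10.15
position: [0.5305, 0.0269, 0.2226]
ee_rot: [1.0, 0.014, -0.003, 0.004]
ft_force: [-0.2, -6.4, 3.6]
grip_width: 0.12
```

```bash
python3 -c "
from h import *
uf()"
```

```text
t 10.15 bar ux -177.3 uy 11.8 mm yaw 1.56 z 0.2226 F u [-0.36 -6.43  3.64] T [-1.03 -0.03 -0.74] tilt [-0.0056 -0.0073]
```

```bash
cat > e.py <<'E'
from h import *
def edge(c,us,v0,v1,z,tol=.0012):
    g=cv2.cvtColor(c['color'],cv2.COLOR_RGB2GRAY).astype(float)
    P=[]
    for u in us:
        dd=np.diff(g[v0:v1,u]); i=int(np.argmax(dd))
        if 0<i<len(dd)-1:
            a,b,e=dd[i-1],dd[i],dd[i+1]; i=i+0.5*(a-e)/(a-2*b+e)
        P.append(plane(c,u,v0+i+0.5,z)[:2])
    P=np.array(P); k=np.polyfit(P[:,1],P[:,0],1)
    for _ in range(4):
        r=P[:,0]-np.polyval(k,P[:,1]); m=abs(r)<tol; k=np.polyfit(P[m,1],P[m,0],1)
    print('yaw %.2f x(y=.02) %.4f'%(np.degrees(np.arctan(-k[0])),np.polyval(k,.02)),m.sum(),len(m),'rms %.4f'%np.std(r[m])); return k
E
python3 - <<'E'
from e import *
c=snap('scene','scene6.png'); 
g=cv2.imread('pics/scene6.png'); cv2.imwrite('pics/s6.png',cv2.resize(g[190:260,250:400],None,fx=5,fy=5))
edge(c,range(276,360),210,224,.052)
edge(c,[u for u in range(268,375) if not(276<u<300)],236,248,.114)
E
```

```text
yaw -0.32 x(y=.02) 0.5926 67 84 rms 0.0003
yaw 1.63 x(y=.02) 0.7055 34 84 rms 0.0003
```

View pics/s6.png

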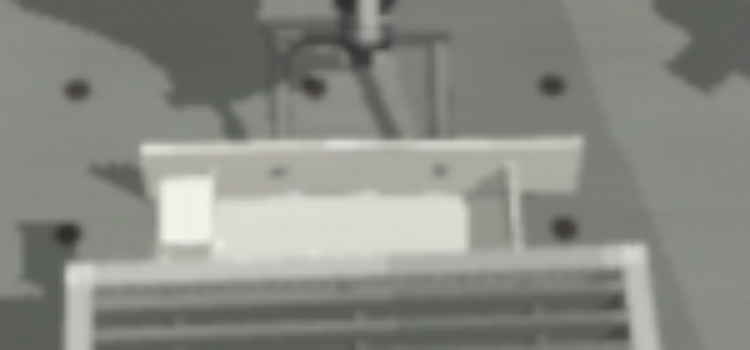

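```bash
python3 - <<'E'
from e import *
for n,(lo,hi) in {'scene4':(268,350),'scene6':(280,365)}.items():
    c=ld(n); g=cv2.cvtColor(c['color'],cv2.COLOR_RGB2GRAY).astype(float)
    b=195 if n=='scene4' else 218
    for u in range(lo,hi,8): print(u,g[b-6:b+6,u].astype(int))
E
```

```text
268 [134 135 134 135 136 136 151 219 214 178 171 173]
276 [107 127 135 135 137 137 159 204 199 176 173 172]
284 [117 108  96  94  94 102 156 188 184 173 172 172]
292 [136 135 134 133 133 143 190 192 174 171 168 148]
300 [137 137 137 136 137 151 210 204 174 171 173 172]
308 [136 138 137 138 140 161 206 201 175 172 172 170]
316 [138 139 137 129 126 155 191 188 173 170 170 170]
324 [141 139 140 141 150 198 200 179 170 168 152 137]
332 [123 122 123 124 140 202 196 170 170 171 171 170]
340 [122 122 122 122 131 201 202 176 171 172 174 172]
348 [121 122 122 123 145 192 192 174 171 173 173 172]
280 [139 139 138 138 138 142 169 221 212 178 173 172]
288 [138 140 139 139 139 141 166 205 198 176 172 172]
296 [109  96  94  93  93 105 161 200 192 174 172 171]
304 [111 111 117 122 122 135 191 201 182 173 171 160]
312 [142 142 141 138 138 147 192 197 178 172 172 171]
320 [143 143 141 138 138 156 218 210 173 170 172 170]
328 [131 125 111  99  96 115 186 185 168 170 171 170]
336 [107 106 104 102  98 120 201 202 175 169 164 154]
344 [124 125 124 124 127 151 203 201 174 170 171 171]
352 [124 124 123 123 125 146 192 192 173 172 184 186]
360 [124 124 124 124 129 161 195 190 174 172 173 173]
```

```bash
cat >> e.py <<'E'
def half(c,us,v0,v1,z,thr=160,tol=.001):
    g=cv2.cvtColor(c['color'],cv2.COLOR_RGB2GRAY).astype(float); P=[]
    for u in us:
        col=g[v0:v1,u]; i=int(np.argmax(col>thr))
        if i<1: continue
        P.append(plane(c,u,v0+i-1+(thr-col[i-1])/(col[i]-col[i-1]),z)[:2])
    P=np.array(P); k=np.polyfit(P[:,1],P[:,0],1)
    for _ in range(5):
        r=P[:,0]-np.polyval(k,P[:,1]); m=abs(r)<tol; k=np.polyfit(P[m,1],P[m,0],1)
    print('yaw %.2f x(y=.02) %.4f'%(np.degrees(np.arctan(-k[0])),np.polyval(k,.02)),m.sum(),len(m),'rms %.4f'%np.std(r[m])); return k
E
python3 - <<'E'
from e import *
half(ld('scene4'),range(268,350),189,202,.052)
half(ld('scene5'),range(270,355),212,226,.052)
half(ld('scene6'),range(280,366),211,225,.052)
half(ld('scene0'),[u for u in range(268,376) if not 276<u<302],236,250,.114)
half(ld('scene6'),[u for u in range(268,376) if not 276<u<302],236,250,.114)
half(ld('scene0'),[u for u in range(304,376)],236,250,.114)
E
```

```text
yaw 1.13 x(y=.02) 0.5098 66 82 rms 0.0005
yaw 1.31 x(y=.02) 0.5935 71 85 rms 0.0005
yaw -0.18 x(y=.02) 0.5923 75 86 rms 0.0005
yaw 0.96 x(y=.02) 0.7058 78 83 rms 0.0005
yaw 1.28 x(y=.02) 0.7056 28 40 rms 0.0005
yaw 0.67 x(y=.02) 0.7056 63 72 rms 0.0004
```

Request:
servo_tool --motion '[[[0,0.03,0,0,0,0],[0,0.03,0,0,0,0],[0,0,0,0,0,0]]]'

```text
clock: 10.5
position: [0.5307, 0.0248, 0.2225]
ee_rot: [1.0, 0.014, -0.002, 0.003]
ft_force: [0.0, -3.2, 2.5]
grip_width: 0.119
```

```bash
python3 - <<'E'
from e import *
c=ld('scene6'); P=[plane(c,278.2,219.4,.052),plane(c,366.4,217.5,.052)]; v=P[1]-P[0]; print(np.degrees(np.arctan2(-v[0],v[1])),(P[0]+P[1])/2,np.linalg.norm(v))
uf()
c=snap('scene','scene7.png');half(c,range(280,366),211,225,.052)
w=snap('wrist','wrist7.png');snap('side','side7.png')
g=cv2.imread('pics/scene7.png'); cv2.imwrite('pics/s7.png',cv2.resize(g[195:245,260:380],None,fx=6,fy=12,interpolation=cv2.INTER_CUBIC))
E
```

```text
0.7982163050260442 [0.5959635  0.02748363 0.052     ] 0.24389022886012404
t 10.5 bar ux -177.1 uy 9.7 mm yaw 1.60 z 0.2225 F u [-0.05 -3.24  2.49] T [-0.56 -0.13 -0.35] tilt [-0.0048 -0.0059]
yaw 0.51 x(y=.02) 0.5927 75 86 rms 0.0005
```

View pics/s7.png

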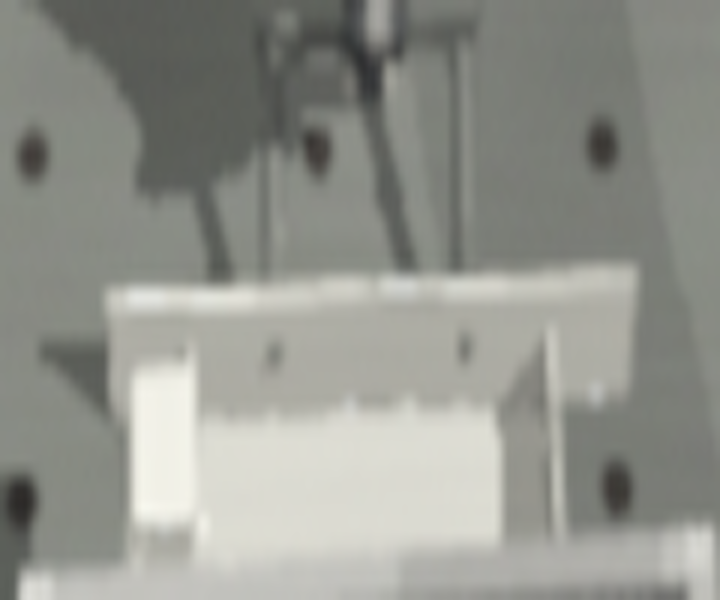

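View pics/wrist7.png

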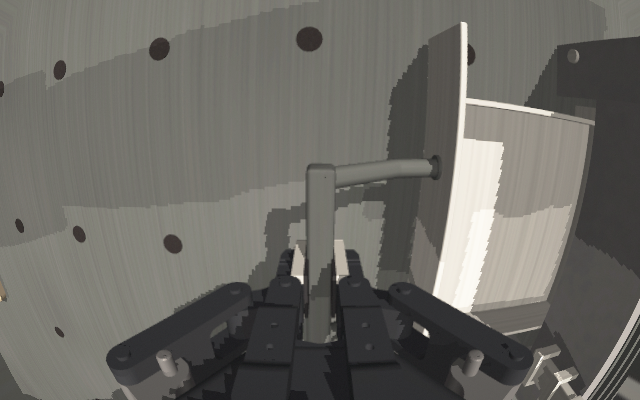

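Request:
servo_tool --motion '[[[0,0.03,0,0,0,0],[0.04,0.02,0,0,0,-0.04],[0.06,0,0,0,0.02,0],[0,0,0,0,0,0]]]'

```text
clock: 11.05
position: [0.5335, 0.0234, 0.2225]
ee_rot: [1.0, 0.017, -0.006, 0.003]
ft_force: [2.3, -0.9, -1.4]
grip_width: 0.118
```

```bash
python3 - <<'E'
from e import *
uf()
c=snap('scene','scene8.png');half(c,range(280,366),211,228,.052)
w=snap('wrist','wrist8.png');
E
```

```text
t 11.05 bar ux -174.4 uy 8.3 mm yaw 1.93 z 0.2225 F u [ 2.31 -1.   -1.44] T [ 0.12 -0.91 -0.43] tilt [-0.0117 -0.0055]
yaw 0.92 x(y=.02) 0.5945 76 86 rms 0.0005
```

View pics/wrist8.png

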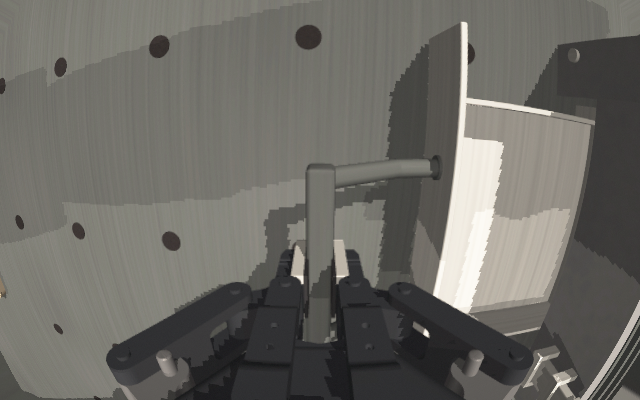

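Request:
servo_tool --motion '[[[0.06,0,0,0,0.1,0],[0.06,0,0,0,0.05,0],[0.06,0,0,0,0.03,0],[0.06,0,0,0,0.03,0]]]'

```text
clock: 11.55
position: [0.5408, 0.0232, 0.2225]
ee_rot: [1.0, 0.017, -0.005, 0.003]
ft_force: [-11.8, -2.6, 12.4]
grip_width: 0.116
```

```bash
python3 - <<'E'
from e import *
uf()
E
```

```text
t 11.55 bar ux -167.0 uy 7.9 mm yaw 1.94 z 0.2225 F u [-11.86  -2.23  12.39] T [-0.21  2.19 -0.2 ] tilt [-0.0097 -0.0071]
```

Request:
servo_tool --motion '[[[0,0,0,0,0,0],[0,0,0,0,0,0]]]'

```text
clock: 11.75
position: [0.5408, 0.0233, 0.2225]
ee_rot: [1.0, 0.017, -0.005, 0.003]
ft_force: [-1.5, -2.0, 2.0]
grip_width: 0.115
```

```bash
python3 - <<'E'
from e import *
uf()
E
```

```text
t 11.75 bar ux -167.1 uy 8.0 mm yaw 1.96 z 0.2225 F u [-1.53 -1.96  1.96] T [-0.12 -0.03 -0.31] tilt [-0.0099 -0.007 ]
```

Request:
servo_tool --motion '[[[0.04,0,0,0,0,0]]]'

```text
clock: 11.85
position: [0.5419, 0.0233, 0.2225]
ee_rot: [1.0, 0.017, -0.007, 0.004]
ft_force: [-12.3, -2.7, 13.8]
grip_width: 0.117
```

```bash
python3 - <<'E'
from e import *
uf()
E
```

```text
t 11.85 bar ux -166.0 uy 7.9 mm yaw 1.96 z 0.2225 F u [-12.4   -2.34  13.84] T [-0.3   2.24 -0.29] tilt [-0.0131 -0.0074]
```

Request:
servo_tool --motion '[[[0,0,0,0.03,0.1,0.02],[0,0,0,0.03,0.06,0.02],[0,0,0,0,0,0]]]' --force 40

```text
clock: 12.15
position: [0.5406, 0.0227, 0.2225]
ee_rot: [1.0, 0.015, -0.002, 0.001]
ft_force: [2.0, -0.5, 0.1]
grip_width: 0.119
```

```bash
python3 - <<'E'
from e import *
uf()
E
```

```text
t 12.15 bar ux -167.2 uy 7.3 mm yaw 1.77 z 0.2225 F u [ 1.96 -0.58  0.12] T [ 0.09 -0.42 -0.15] tilt [-0.0038 -0.003 ]
```

Now step forward, reading force mid-motion.

Request:
servo_tool --motion '[[[0.04,0,0,0,0.02,0],[0.04,0,0,0,0.02,0]]]'

```text
clock: 12.35
position: [0.5429, 0.0228, 0.2225]
ee_rot: [1.0, 0.016, -0.003, 0.002]
ft_force: [-12.4, -2.8, 14.2]
grip_width: 0.119
```

```bash
python3 - <<'E'
from e import *
uf()
E
```

```text
t 12.35 bar ux -164.9 uy 7.4 mm yaw 1.80 z 0.2225 F u [-12.49  -2.48  14.22] T [-0.27  2.37 -0.21] tilt [-0.0068 -0.0037]
```

Request:
servo_tool --motion '[[[0.04,0,0,0,0.02,0],[0.04,0,0,0,0.02,0]]]'

```text
clock: 12.55
position: [0.5451, 0.023, 0.2225]
ee_rot: [1.0, 0.016, -0.005, 0.002]
ft_force: [-11.4, -3.0, 12.7]
grip_width: 0.117
```

```bash
python3 - <<'E'
from e import *
uf()
E
```

```text
t 12.55 bar ux -162.7 uy 7.5 mm yaw 1.83 z 0.2225 F u [-11.47  -2.68  12.71] T [-0.21  2.1  -0.19] tilt [-0.0106 -0.0045]
```

Request:
servo_tool --motion '[[[0,0,0,0.02,0.08,0],[0.04,0,-0.01,0,0.04,0],[0.04,0,-0.01,0,0.04,0]]]'

```text
clock: 12.85
position: [0.5471, 0.0227, 0.2225]
ee_rot: [1.0, 0.016, -0.002, 0.002]
ft_force: [-6.2, -2.1, 3.7]
grip_width: 0.117
```

```bash
python3 - <<'E'
from e import *
uf()
E
```

```text
t 12.85 bar ux -160.7 uy 7.2 mm yaw 1.86 z 0.2225 F u [-6.23 -1.92  3.72] T [-0.2   1.17 -0.18] tilt [-0.0045 -0.0038]
```

Request:
servo_tool --motion '[[[0.03,-0.015,-0.012,0.01,0.03,0.02],[0.03,-0.015,-0.012,0,0.03,0.01]]]'

```text
clock: 13.05
position: [0.5487, 0.0237, 0.2225]
ee_rot: [1.0, 0.015, -0.003, 0.002]
ft_force: [-7.1, -2.7, 5.1]
grip_width: 0.12
```

```bash
python3 - <<'E'
from e import *
uf()
E
```

```text
t 13.05 bar ux -159.2 uy 8.1 mm yaw 1.70 z 0.2225 F u [-7.19 -2.53  5.14] T [-0.46  1.25 -0.26] tilt [-0.0052 -0.0042]
```

Request:
servo_tool --motion '[[[0.03,-0.01,-0.012,0,0.03,0],[0.03,-0.01,-0.012,0,0.03,0]]]'

```text
clock: 13.25
position: [0.5501, 0.0242, 0.2225]
ee_rot: [1.0, 0.015, -0.003, 0.003]
ft_force: [-7.2, -2.1, 4.9]
grip_width: 0.116
```

```bash
python3 - <<'E'
from e import *
uf()
E
```

```text
t 13.25 bar ux -157.7 uy 8.6 mm yaw 1.68 z 0.2225 F u [-7.29 -1.9   4.87] T [-0.44  1.29 -0.27] tilt [-0.0063 -0.0055]
```

Request:
servo_tool --motion '[[[0.04,0,-0.015,0.01,0.05,0],[0.04,0,-0.015,0.01,0.05,0]]]'

```text
clock: 13.45
position: [0.5526, 0.0238, 0.2225]
ee_rot: [1.0, 0.015, -0.002, 0.002]
ft_force: [-4.8, -2.2, 2.6]
grip_width: 0.116
```

```bash
python3 - <<'E'
from e import *
uf()
E
```

```text
t 13.45 bar ux -155.2 uy 8.1 mm yaw 1.67 z 0.2225 F u [-4.83 -2.07  2.56] T [-0.26  0.95 -0.18] tilt [-0.0038 -0.0048]
```

Request:
servo_tool --motion '[[[0.04,0,-0.015,0.01,0.04,0],[0.04,0,-0.015,0.01,0.04,0]]]'

```text
clock: 13.65
position: [0.5553, 0.0236, 0.2226]
ee_rot: [1.0, 0.015, -0.001, 0.002]
ft_force: [-4.1, -2.2, 2.4]
grip_width: 0.12
```

```bash
python3 - <<'E'
from e import *
uf()
E
```

```text
t 13.65 bar ux -152.6 uy 7.9 mm yaw 1.69 z 0.2226 F u [-4.12 -2.07  2.41] T [-0.23  0.99 -0.18] tilt [-0.0026 -0.0038]
```

Request:
servo_tool --motion '[[[0.05,0,-0.015,0.01,0.03,0],[0.05,0,-0.015,0.01,0.03,0],[0.05,0,-0.015,0.01,0.03,0]]]'

```text
clock: 13.95
position: [0.5609, 0.0234, 0.2226]
ee_rot: [1.0, 0.015, -0.002, 0.001]
ft_force: [-4.7, -2.4, 1.7]
grip_width: 0.118
```

```bash
python3 - <<'E'
from e import *
uf()
E
```

```text
t 13.95 bar ux -147.0 uy 7.5 mm yaw 1.72 z 0.2226 F u [-4.73 -2.31  1.7 ] T [-0.33  0.93 -0.25] tilt [-0.0032 -0.0024]
```

Request:
servo_tool --motion '[[[0.05,0,-0.015,0.01,0.03,0],[0.05,0,-0.015,0.01,0.03,0],[0.05,0,-0.015,0.01,0.03,0]]]'

```text
clock: 14.25
position: [0.5666, 0.0233, 0.2225]
ee_rot: [1.0, 0.015, -0.002, 0.0]
ft_force: [-4.7, -2.2, 1.4]
grip_width: 0.113
```

```bash
python3 - <<'E'
from e import *
uf()
E
```

```text
t 14.25 bar ux -141.2 uy 7.2 mm yaw 1.75 z 0.2225 F u [-4.77 -2.09  1.38] T [-0.33  0.91 -0.22] tilt [-0.0037 -0.0009]
```

Request:
servo_tool --motion '[[[0.06,0,-0.015,0,0.04,0],[0.06,0,-0.015,0,0.04,0],[0.06,0,-0.015,0,0.04,0],[0.06,0,-0.015,0,0.04,0]]]'

```text
clock: 14.65
position: [0.5762, 0.0234, 0.2226]
ee_rot: [1.0, 0.016, -0.001, 0.001]
ft_force: [-5.0, -2.9, 2.3]
grip_width: 0.12
```

```bash
python3 - <<'E'
from e import *
uf()
E
```

```text
t 14.65 bar ux -131.7 uy 7.1 mm yaw 1.81 z 0.2226 F u [-5.08 -2.73  2.26] T [-0.28  1.09 -0.13] tilt [-0.0012 -0.0023]
```

Request:
servo_tool --motion '[[[0.06,0,-0.015,0,0.04,0],[0.06,0,-0.015,0,0.04,0],[0.06,0,-0.015,0,0.04,0],[0.06,0,-0.015,0,0.04,0]]]'

```text
clock: 15.05
position: [0.5857, 0.0236, 0.2226]
ee_rot: [1.0, 0.016, 0.0, 0.002]
ft_force: [-4.7, -1.4, 1.4]
grip_width: 0.116
```

```bash
python3 - <<'E'
from e import *
uf()
E
```

```text
t 15.05 bar ux -122.2 uy 7.0 mm yaw 1.89 z 0.2226 F u [-4.72 -1.23  1.43] T [-0.17  1.05 -0.2 ] tilt [ 0.001  -0.0036]
```

Request:
servo_tool --motion '[[[0.07,0,-0.015,0.01,0.02,0.02],[0.07,0,-0.015,0,0.02,0.01],[0.07,0,-0.015,0,0.02,0],[0.07,0,-0.015,0,0.02,0]]]'

```text
clock: 15.45
position: [0.5982, 0.024, 0.2228]
ee_rot: [1.0, 0.016, -0.0, 0.002]
ft_force: [-2.1, -1.4, -2.2]
grip_width: 0.118
```

```bash
python3 - <<'E'
from e import *
uf()
E
```

```text
t 15.45 bar ux -109.7 uy 7.1 mm yaw 1.81 z 0.2228 F u [-2.14 -1.32 -2.21] T [-0.21  0.56 -0.12] tilt [-0.0007 -0.0038]
```

Request:
servo_tool --motion '[[[0.07,0,-0.015,0,0.02,0],[0.07,0,-0.015,0,0.02,0],[0.07,0,-0.015,0,0.02,0],[0.07,0,-0.015,0,0.02,0]]]'

```text
clock: 15.85
position: [0.613, 0.0246, 0.2248]
ee_rot: [1.0, 0.016, 0.002, 0.002]
ft_force: [-1.0, -0.8, -3.6]
grip_width: 0.116
```

```bash
python3 - <<'E'
from e import *
uf()
E
```

```text
t 15.85 bar ux -94.8 uy 7.3 mm yaw 1.84 z 0.2248 F u [-1.06 -0.73 -3.59] T [-0.23  0.65 -0.13] tilt [ 0.0048 -0.0037]
```

Request:
servo_tool --motion '[[[0.03,0,0.03,0,-0.02,0.01],[0.04,0,0.015,0,-0.01,0],[0.05,0,0,0,0.02,0]]]'

```text
clock: 16.15
position: [0.6196, 0.0246, 0.2226]
ee_rot: [1.0, 0.015, 0.002, 0.002]
ft_force: [-3.2, -0.7, -0.9]
grip_width: 0.117
```

```bash
python3 - <<'E'
from e import *
uf()
E
```

```text
t 16.15 bar ux -88.2 uy 7.1 mm yaw 1.78 z 0.2226 F u [-3.17 -0.61 -0.86] T [-0.15  0.82 -0.05] tilt [ 0.0037 -0.004 ]
```

Request:
servo_tool --motion '[[[0.05,0,-0.012,0,0.01,0],[0.05,0,-0.012,0,0.01,0],[0.05,0,-0.012,0,0.01,0]]]'

```text
clock: 16.45
position: [0.6277, 0.025, 0.2242]
ee_rot: [1.0, 0.016, 0.003, 0.002]
ft_force: [-2.6, -1.5, -3.1]
grip_width: 0.117
```

```bash
python3 - <<'E'
from e import *
uf()
E
```

```text
t 16.45 bar ux -80.2 uy 7.3 mm yaw 1.78 z 0.2242 F u [-2.59 -1.42 -3.14] T [-0.16  0.67 -0.09] tilt [ 0.0062 -0.0037]
```

Request:
servo_tool --motion '[[[0.04,0,-0.01,0,0.02,0],[0.04,0,-0.01,0,0.02,0]]]'

```text
clock: 16.65
position: [0.632, 0.0252, 0.2251]
ee_rot: [1.0, 0.016, 0.005, 0.002]
ft_force: [-0.4, -1.4, -4.2]
grip_width: 0.117
```

```bash
python3 - <<'E'
from e import *
uf()
E
```

```text
t 16.65 bar ux -75.8 uy 7.4 mm yaw 1.80 z 0.2251 F u [-0.41 -1.37 -4.16] T [-0.25  0.68 -0.1 ] tilt [ 0.0096 -0.0036]
```

Request:
servo_tool --motion '[[[0,0,0.03,0,-0.06,0],[0,0,0.02,0,-0.04,0],[0.03,0,0,0,0.02,0]]]'

```text
clock: 16.95
position: [0.6342, 0.0251, 0.2229]
ee_rot: [1.0, 0.015, 0.002, 0.002]
ft_force: [-2.7, -2.5, -1.9]
grip_width: 0.113
```

```bash
python3 - <<'E'
from e import *
uf()
E
```

```text
t 16.95 bar ux -73.7 uy 7.2 mm yaw 1.77 z 0.2229 F u [-2.82 -2.45 -1.89] T [-0.14  0.7  -0.1 ] tilt [ 0.0037 -0.0039]
```

Request:
servo_tool --motion '[[[0.04,0,-0.006,0,0.02,0],[0.04,0,-0.006,0,0.02,0]]]'

```text
clock: 17.15
position: [0.6373, 0.0252, 0.223]
ee_rot: [1.0, 0.016, 0.002, 0.002]
ft_force: [-17.0, -1.3, 5.0]
grip_width: 0.12
```

```bash
python3 - <<'E'
from e import *
uf()
E
```

```text
t 17.15 bar ux -70.5 uy 7.2 mm yaw 1.78 z 0.2230 F u [-17.03  -0.79   5.01] T [-0.29  3.49 -0.07] tilt [ 0.0031 -0.004 ]
```

Request:
servo_tool --motion '[[[0,0,0,0,0,0]]]'

```text
clock: 17.25
position: [0.6373, 0.0253, 0.2229]
ee_rot: [1.0, 0.016, 0.001, 0.002]
ft_force: [1.1, -1.7, -2.7]
grip_width: 0.119
```

```bash
python3 - <<'E'
from e import *
uf()
for n in ['scene','side','wrist']: snap(n,n+'9.png')
g=cv2.imread('pics/scene9.png'); cv2.imwrite('pics/s9.png',cv2.resize(g[190:260,250:400],None,fx=5,fy=8,interpolation=cv2.INTER_CUBIC))
g=cv2.imread('pics/side9.png'); cv2.imwrite('pics/d9.png',cv2.resize(g[120:260,200:380],None,fx=4,fy=4,interpolation=cv2.INTER_CUBIC))
E
```

```text
t 17.25 bar ux -70.6 uy 7.3 mm yaw 1.78 z 0.2229 F u [ 1.06 -1.78 -2.68] T [-0.17 -0.06 -0.14] tilt [ 0.0027 -0.004 ]
```

View pics/s9.png

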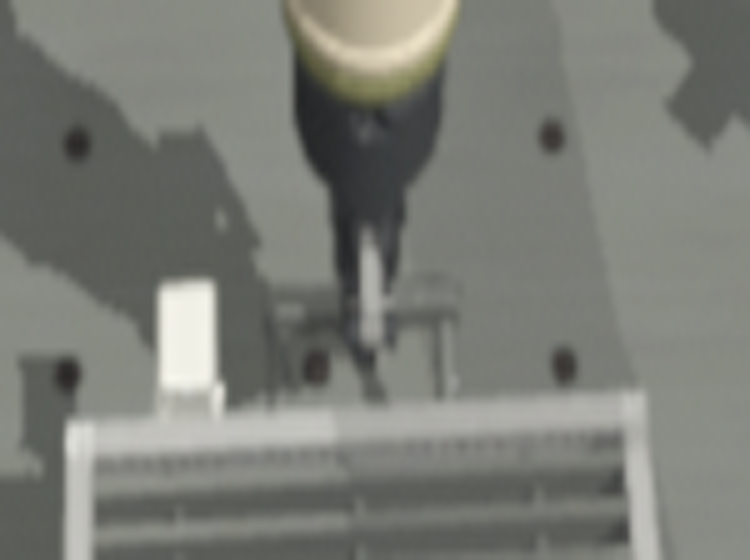

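View pics/d9.png

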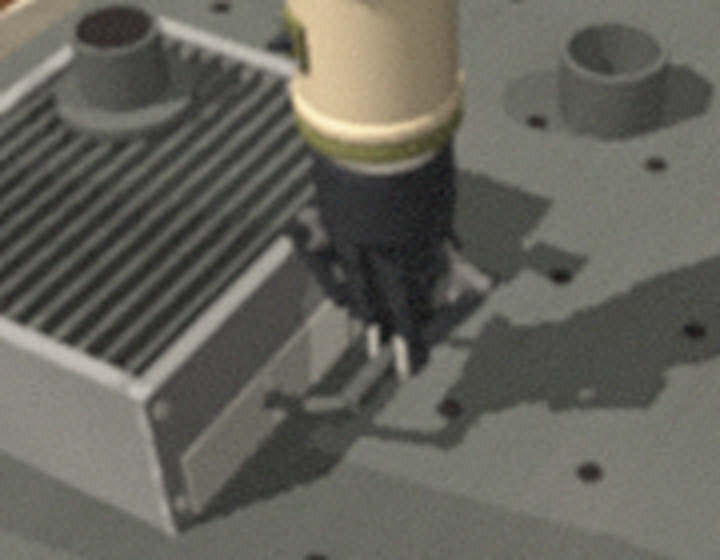

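View pics/wrist9.png

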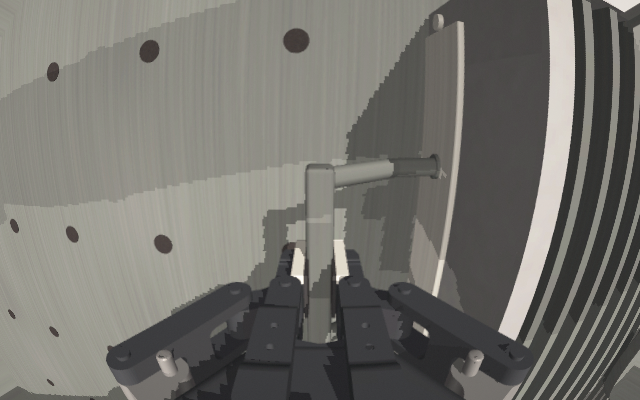

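Request:
servo_tool --motion '[[[0,0,0.012,0,0,0],[0.03,0,0,0,0.02,0],[0.03,0,0,0,0.02,0]]]'

```text
clock: 17.7
position: [0.638, 0.0252, 0.2226]
ee_rot: [1.0, 0.015, -0.001, 0.002]
ft_force: [-14.2, -3.5, 7.5]
grip_width: 0.117
```

```bash
python3 - <<'E'
from e import *
uf()
E
```

```text
t 17.7 bar ux -69.8 uy 7.2 mm yaw 1.77 z 0.2226 F u [-14.25  -3.15   7.48] T [-0.22  2.97 -0.04] tilt [-0.0017 -0.0045]
```

Request:
servo_tool --motion '[[[0,0,0,0,0,0],[0,0,0,0,0,0],[0,0,0,0,0,0],[0,0,0,0,0,0],[0,0,0,0,0,0]]]' --jaw 60

```text
clock: 18.2
position: [0.64, 0.0267, 0.225]
ee_rot: [1.0, 0.016, 0.003, 0.001]
ft_force: [0.1, -0.2, 0.2]
grip_width: 0.759
```

Request:
servo_tool --motion '[[[0,0,-0.1,0,0,0],[0,0,-0.3,0,0,0],[0,0,-0.5,0,0,0],[0,0,-0.5,0,0,0],[0,0,-0.5,0,0,0],[0,0,-0.5,0,0,0],[0,0,-0.5,0,0,0],[0,0,0,0,0,0]]]'

```text
clock: 19.0
position: [0.6387, 0.0271, 0.384]
ee_rot: [1.0, 0.016, 0.006, 0.001]
ft_force: [0.3, -0.5, 0.7]
grip_width: 0.769
```

```bash
python3 - <<'E'
from e import *
uf()
for n in ['scene','side','wrist']: snap(n,n+'10.png')
g=cv2.imread('pics/scene10.png'); cv2.imwrite('pics/s10.png',cv2.resize(g[190:260,250:400],None,fx=5,fy=8,interpolation=cv2.INTER_CUBIC))
g=cv2.imread('pics/side10.png'); cv2.imwrite('pics/d10.png',cv2.resize(g[120:260,200:380],None,fx=4,fy=4,interpolation=cv2.INTER_CUBIC))
E
```

```text
t 19.0 bar ux -69.1 uy 9.1 mm yaw 1.87 z 0.3840 F u [ 0.27 -0.5   0.68] T [ 0.02 -0.03  0.01] tilt [ 0.0115 -0.0017]
```

View pics/d10.png

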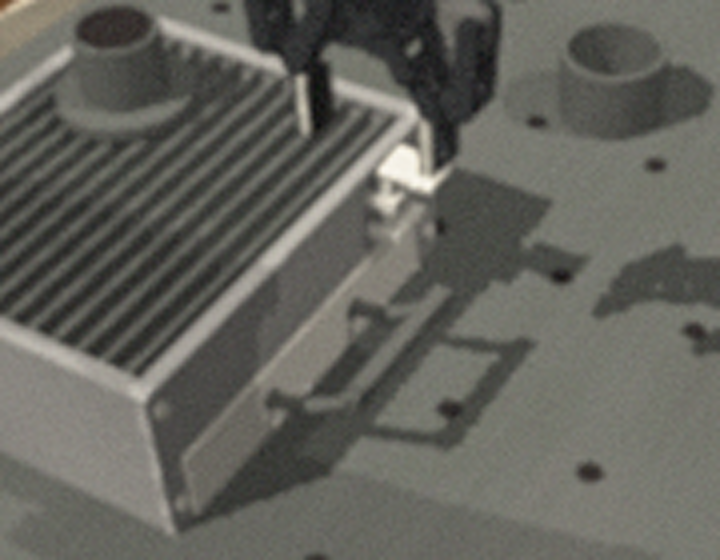

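View pics/wrist10.png

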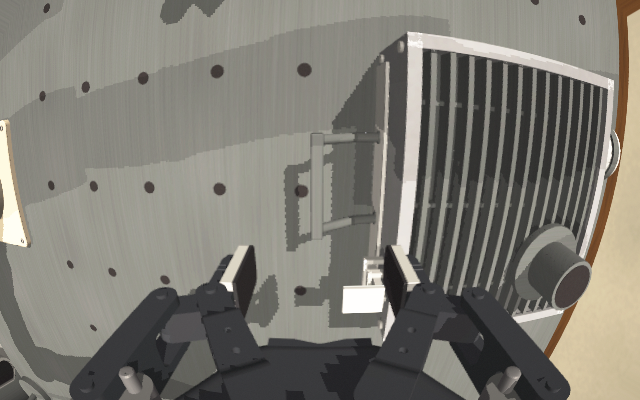

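View pics/s10.png

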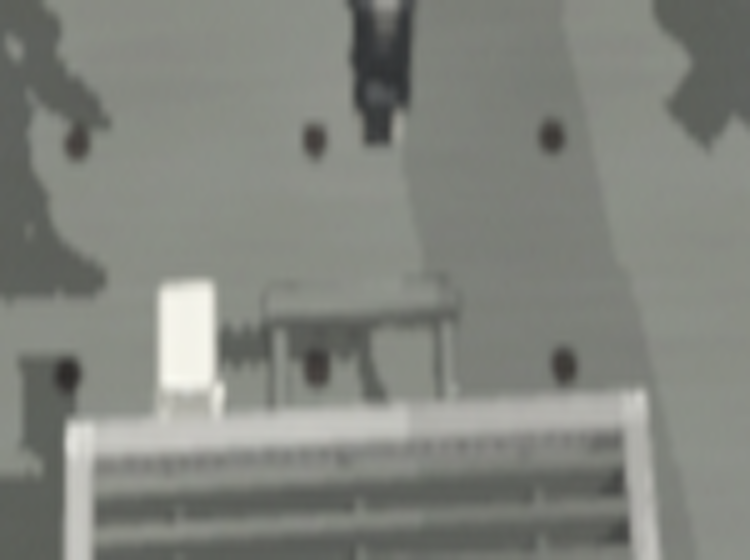

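```bash
python3 - <<'E'
from e import *
c=ld('wrist10'); a=np.radians(1.6); ex=np.array([np.cos(a),np.sin(a)]); ey=np.array([-ex[1],ex[0]])
def U(p): d=p[:2]-O; return np.round([d@ex*1e3,d@ey*1e3],1)
for p,z in [((317,135),.073),((317,238),.073),((387,62),.052),((343,287),.121),((343,313),.121),((385,313),.121),((408,34),.114),((388,338),.114)]: q=wplane(c,*p,z);print(p,q.round(4),U(q))
s=ld('scene10'); 
for p,z in [((250+265/5,190+297/8),.073),((250+457/5,190+283/8),.073),((250+158/5,190+288/8),.121),((250+213/5,190+284/8),.121),((250+158/5,190+388/8),.121),((250+213/5,190+385/8),.121)]: q=plane(s,*p,z);print(q.round(4),U(q))
E
```

```text
(317, 135) [0.6358 0.0733 0.073 ] [-70.7  55.3]
(317, 238) [ 0.6389 -0.0272  0.073 ] [-70.3 -45.2]
(387, 62) [0.7002 0.1459 0.052 ] [ -4.3 126.1]
(343, 287) [ 0.6627 -0.0523  0.121 ] [-47.3 -71. ]
(343, 313) [ 0.6649 -0.0823  0.121 ] [ -45.9 -101.1]
(385, 313) [ 0.7052 -0.083   0.121 ] [  -5.6 -102.9]
(408, 34) [0.7026 0.1615 0.114 ] [ -1.4 141.6]
(388, 338) [ 0.7159 -0.1237  0.114 ] [   3.9 -143.8]
[ 0.638  -0.0257  0.073 ] [-71.3 -43.7]
[0.6336 0.0772 0.073 ] [-72.7  59.3]
[ 0.6657 -0.0795  0.121 ] [-45.  -98.2]
[ 0.6645 -0.0514  0.121 ] [-45.4 -70.2]
[ 0.7033 -0.0784  0.121 ] [ -7.4 -98.3]
[ 0.7026 -0.0509  0.121 ] [ -7.4 -70.7]
```

Request:
servo_tool --motion '[[[0.1,0.3,0,0,-0.1,0],[0.15,0.4,0,0,-0.04,0],[0.2,0.4,0,0,0,0],[0.15,0.4,0,0,0,0],[0.12,0.3,0,0,0,0],[0,0,0,0,0,0],[0,0,0,0,0,0]]]' --jaw 255

```text
clock: 19.85
position: [0.678, -0.0702, 0.3712]
ee_rot: [1.0, 0.016, -0.011, 0.002]
ft_force: [0.4, 1.1, 0.6]
grip_width: -0.0
```

```bash
python3 - <<'E'
from e import *
uf()
E
```

```text
t 19.85 bar ux -32.5 uy -89.3 mm yaw 1.81 z 0.3712 F u [0.41 1.11 0.61] T [ 0.04 -0.03  0.  ] tilt [-0.0222 -0.0043]
```

Request:
servo_tool --motion '[[[0,-0.08,0.2,0,0.15,0],[0,0,0.3,0,0.1,0],[0,0,0.3,0,0,0],[0,0,0.2,0,0,0],[0,0,0,0,0,0]]]'

```text
clock: 20.35
position: [0.6767, -0.062, 0.3187]
ee_rot: [1.0, 0.018, -0.001, 0.001]
ft_force: [0.3, -0.3, 0.0]
grip_width: -0.001
```

```bash
python3 - <<'E'
from e import *
uf()
c=snap('wrist','wrist11.png');snap('side','side11.png')
g=cv2.imread('pics/side11.png'); cv2.imwrite('pics/d11.png',cv2.resize(g[100:240,220:400],None,fx=4,fy=4,interpolation=cv2.INTER_CUBIC))
E
```

```text
t 20.35 bar ux -33.6 uy -81.1 mm yaw 2.08 z 0.3187 F u [ 0.33 -0.28  0.02] T [0.02 0.01 0.01] tilt [-0.0012 -0.0013]
```

View pics/wrist11.png

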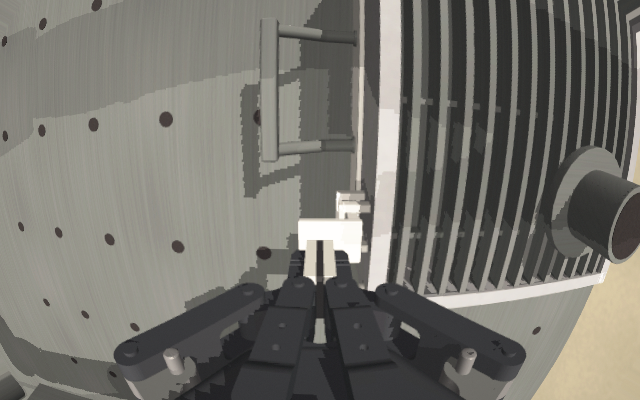

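View pics/d11.png

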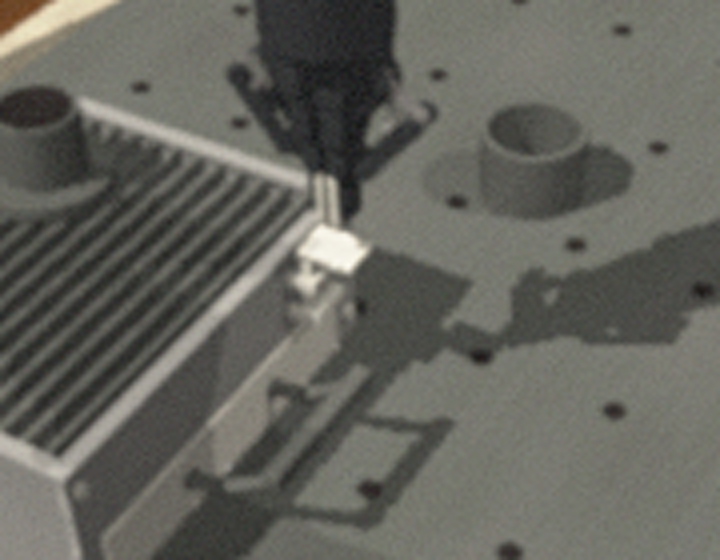

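Request:
servo_tool --motion '[[[0,0.06,0.1,0,0,0],[0,0,0.15,0,0,0],[0,0,0.1,0,0,0],[0,0,0.06,0,0,0]]]'

```text
clock: 20.85
position: [0.6779, -0.0659, 0.3007]
ee_rot: [1.0, 0.018, 0.002, 0.001]
ft_force: [-0.1, 0.1, 0.5]
grip_width: -0.003
```

```bash
python3 - <<'E'
from e import *
uf()
E
```

```text
t 20.85 bar ux -32.4 uy -85.0 mm yaw 2.04 z 0.3007 F u [-0.09  0.13  0.51] T [-0.02  0.   -0.01] tilt [ 0.0046 -0.0018]
```

Request:
servo_tool --motion '[[[0,0,0.06,0,0,0],[0,0,0.06,0,0,0],[0,0,0.06,0,0,0]]]'

```text
clock: 21.15
position: [0.678, -0.066, 0.2912]
ee_rot: [1.0, 0.018, 0.002, 0.001]
ft_force: [-2.0, 0.2, 2.9]
grip_width: 0.002
```

```bash
python3 - <<'E'
from e import *
uf()
E
```

```text
t 21.15 bar ux -32.4 uy -85.1 mm yaw 2.03 z 0.2912 F u [-2.    0.21  2.95] T [0.02 0.4  0.01] tilt [ 0.0045 -0.0019]
```

Contact on the ear at about z .293; press on.

Request:
servo_tool --motion '[[[0,0,0.08,0,0,0],[0,0,0.08,0,0,0],[0,0,0.08,0,0,0]]]'

```text
clock: 21.45
position: [0.678, -0.0659, 0.2791]
ee_rot: [1.0, 0.018, 0.002, 0.001]
ft_force: [-1.2, 0.6, 3.5]
grip_width: -0.0
```

```bash
python3 - <<'E'
from e import *
uf()
E
```

```text
t 21.45 bar ux -32.4 uy -85.0 mm yaw 2.03 z 0.2791 F u [-1.16  0.6   3.5 ] T [0.04 0.38 0.05] tilt [ 0.0048 -0.0018]
```

Request:
servo_tool --motion '[[[0,0,0.06,0,0,0],[0,0,0.06,0,0,0],[0,0,0.06,0,0,0]]]'

```text
clock: 21.75
position: [0.678, -0.0659, 0.2691]
ee_rot: [1.0, 0.018, 0.002, 0.001]
ft_force: [-2.1, -0.3, 2.8]
grip_width: -0.002
```

```bash
python3 - <<'E'
from e import *
uf()
E
```

```text
t 21.75 bar ux -32.4 uy -85.1 mm yaw 2.03 z 0.2691 F u [-2.1  -0.2   2.83] T [0.04 0.42 0.03] tilt [ 0.0047 -0.0018]
```

Request:
servo_tool --motion '[[[0,0,0.04,0,0,0],[0,0,0.04,0,0,0]]]'

```text
clock: 21.95
position: [0.6783, -0.066, 0.2665]
ee_rot: [1.0, 0.018, 0.003, 0.001]
ft_force: [-11.8, 0.9, 26.3]
grip_width: -0.004
```

Request:
servo_tool --motion '[[[0,0,0.03,0,0,0],[0,0,0.03,0,0,0]]]'

```text
clock: 22.15
position: [0.6781, -0.066, 0.2667]
ee_rot: [1.0, 0.018, 0.003, 0.001]
ft_force: [-8.5, 1.1, 14.0]
grip_width: -0.003
```

Request:
servo_tool --motion '[[[0,0,-0.1,0,0,0],[-0.1,0,-0.4,0,0,0],[-0.3,0,-0.5,0,0,0],[-0.5,-0.3,-0.5,0,0,0],[-0.5,-0.5,-0.5,0,0,0],[-0.5,-0.5,-0.3,0,0,0],[-0.5,-0.5,0,0,0,0],[0,0,0,0,0,0]]]'

```text
clock: 22.95
position: [0.5506, 0.0224, 0.3834]
ee_rot: [1.0, 0.017, 0.004, 0.001]
ft_force: [0.0, 0.1, -0.4]
grip_width: 0.001
```

```bash
python3 - <<'E'
from e import *
uf()
for n in ['scene','side','wrist']: snap(n,n+'12.png')
g=cv2.imread('pics/scene12.png'); cv2.imwrite('pics/s12.png',cv2.resize(g[190:260,250:400],None,fx=5,fy=8,interpolation=cv2.INTER_CUBIC))
g=cv2.imread('pics/side12.png'); cv2.imwrite('pics/d12.png',cv2.resize(g[130:240,220:360],None,fx=5,fy=5,interpolation=cv2.INTER_CUBIC))
E
```

```text
t 22.95 bar ux -157.3 uy 6.8 mm yaw 1.93 z 0.3834 F u [ 0.02  0.08 -0.38] T [-0.06 -0.01 -0.02] tilt [ 0.0088 -0.0015]
```

View pics/d12.png

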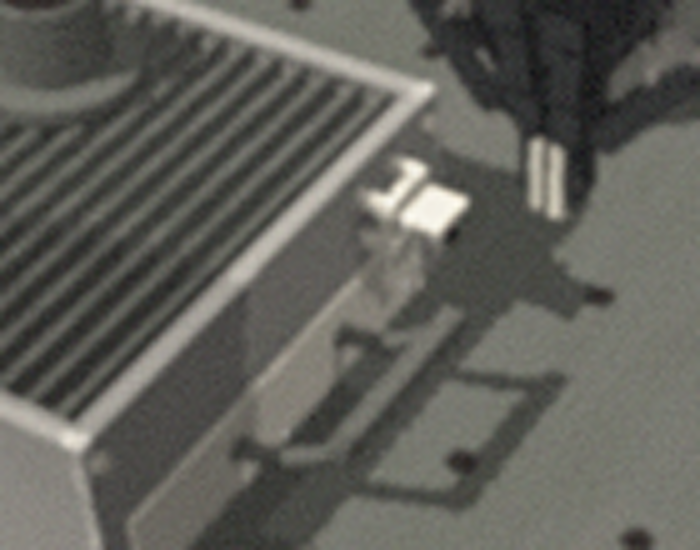

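View pics/s12.png

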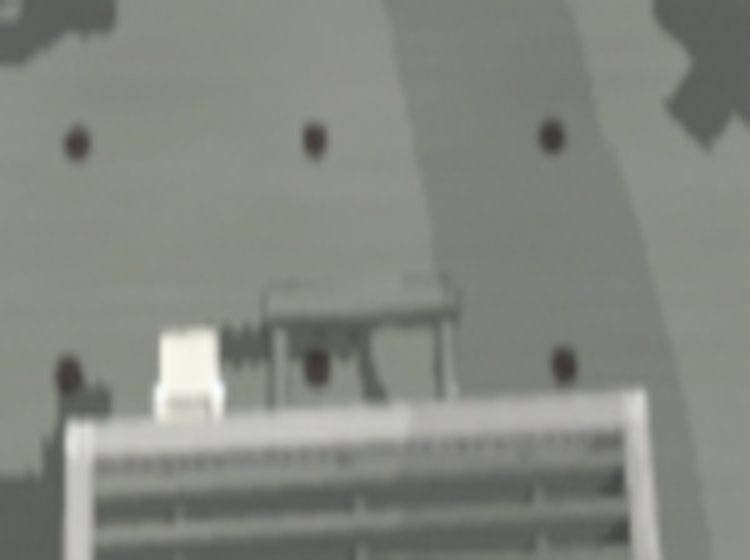

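View pics/wrist12.png

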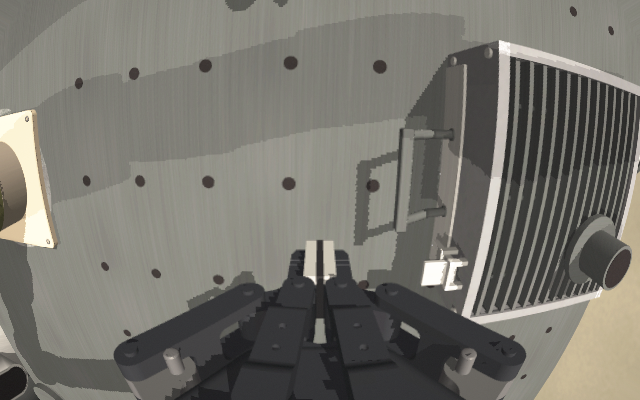

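```bash
python3 - <<'E'
from e import *
a=np.radians(1.6); ex=np.array([np.cos(a),np.sin(a)])
def z_at(c,u,v,ux):
    o,d=ray(c,u,v); t=(ux-(o[:2]-O)@ex)/(d[:2]@ex); return (o+t*d).round(4)
s0=ld('scene10');s=ld('scene12')
# subpixel of ear outer edge: threshold crossing
for n,c in (('up',s0),('down',s)):
    g=cv2.cvtColor(c['color'],cv2.COLOR_RGB2GRAY).astype(float)
    r=[]
    for u in range(284,292):
        col=g[220:240,u]; i=int(np.argmax(col>190)); v=220+i-1+(190-col[i-1])/(col[i]-col[i-1]); r.append(z_at(c,u,v,-.046)[2])
    print(n,np.mean(r),np.std(r))
d0=ld('side10');d1=ld('side12')
# side: two-view triangulation of outer-left corner of ear
def tri(c1,p1,c2,p2):
    o1,a=ray(c1,*p1);o2,b=ray(c2,*p2);A=np.c_[a,-b];t=np.linalg.lstsq(A,o2-o1,rcond=None)[0];q1=o1+a*t[0];q2=o2+b*t[1];return ((q1+q2)/2).round(4),np.linalg.norm(q1-q2).round(4)
print('outer left corner down',tri(s,(293.2,231.2),d1,(220+437/5,130+240/5)))
print('outer right corner down',tri(s,(281.8,231.5),d1,(220+470/5,130+203/5)))
print('up outer left (scene0/side0)',tri(ld('scene0'),(293,225.6),ld('side0'),(140+672/4,110+232/4)))
E
```

```text
up 0.1239625 0.00037728470681966473
down 0.09543750000000001 0.0006019499563917254
outer left corner down (array([ 0.6618, -0.0501,  0.0887]), np.float64(0.0024))
outer right corner down (array([ 0.6624, -0.0803,  0.0896]), np.float64(0.0011))
up outer left (scene0/side0) (array([ 0.6619, -0.0514,  0.1178]), np.float64(0.0022))
```

Request:
servo_tool --motion '[[[0.5,0.5,0,0,0,0],[0.5,0.5,0,0,0,0],[0.5,0.4,0,0,-0.06,0],[0.5,0.25,0,0,0,0],[0.35,0.1,0.2,0,0,0],[0.1,0,0.4,0,0,0],[0,0,0.4,0,0,0],[0,0,0.4,0,0,0],[0,0,0,0,0,0]]]'

```text
clock: 24.0
position: [0.6871, -0.0819, 0.3032]
ee_rot: [1.0, 0.008, -0.001, 0.005]
ft_force: [-0.7, 0.2, -0.5]
grip_width: 0.002
```

```bash
python3 - <<'E'
from e import *
uf()
E
```

```text
t 24.0 bar ux -23.8 uy -101.3 mm yaw 0.89 z 0.3032 F u [-0.67  0.19 -0.51] T [0.01 0.01 0.01] tilt [-0.0022 -0.0098]
```

Request:
servo_tool --motion '[[[-0.07,-0.16,0,0.06,0,-0.1],[-0.07,-0.14,0,0.04,0,-0.05],[0,0,0.2,0,0,0],[0,0,0.2,0,0,0],[0,0,0.1,0,0,0],[0,0,0,0,0,0]]]'

```text
clock: 24.6
position: [0.6802, -0.0669, 0.2788]
ee_rot: [1.0, 0.014, 0.0, 0.001]
ft_force: [-0.4, 0.4, 1.1]
grip_width: -0.004
```

```bash
python3 - <<'E'
from e import *
uf()
E
```

```text
t 24.6 bar ux -30.3 uy -86.1 mm yaw 1.64 z 0.2788 F u [-0.35  0.42  1.08] T [0.01 0.02 0.01] tilt [ 0.0009 -0.0011]
```

Request:
servo_tool --motion '[[[0,0,0.1,0,0,0],[0,0,0.06,0,0,0],[0,0,0.04,0,0,0]]]'

```text
clock: 24.9
position: [0.6804, -0.0672, 0.2686]
ee_rot: [1.0, 0.014, 0.001, 0.001]
ft_force: [-0.2, -0.2, -0.4]
grip_width: 0.001
```

Request:
servo_tool --motion '[[[0,0,0.03,0,0,0]]]'

```text
clock: 25.0
position: [0.6805, -0.0673, 0.267]
ee_rot: [1.0, 0.014, 0.001, 0.001]
ft_force: [-1.6, -0.3, 8.6]
grip_width: -0.003
```

Request:
servo_tool --motion '[[[0,0,0.04,0,0,0]]]'

```text
clock: 25.1
position: [0.6806, -0.0673, 0.2667]
ee_rot: [1.0, 0.014, 0.001, 0.001]
ft_force: [-11.0, 1.8, 23.9]
grip_width: 0.003
```

Request:
servo_tool --motion '[[[0,0,0.05,0,0,0]]]'

```text
clock: 25.2
position: [0.6806, -0.0674, 0.2667]
ee_rot: [1.0, 0.014, 0.002, 0.001]
ft_force: [-13.4, 1.4, 22.3]
grip_width: -0.004
```

Request:
servo_tool --motion '[[[0,0,-0.1,0,0,0],[0,0,-0.3,0,0,0],[-0.2,0,-0.5,0,0,0],[-0.4,-0.2,-0.5,0,0,0],[-0.4,-0.3,-0.5,0,0,0],[-0.4,-0.4,-0.3,0,0,0],[0,0,0,0,0,0],[0,0,0,0,0,0]]]'

```text
clock: 26.0
position: [0.6069, -0.0236, 0.387]
ee_rot: [1.0, 0.013, 0.005, 0.001]
ft_force: [0.1, -0.1, -1.4]
grip_width: -0.001
```

```bash
python3 - <<'E'
from e import *
uf()
for n in ['scene','side']: snap(n,n+'13.png')
g=cv2.imread('pics/side13.png'); cv2.imwrite('pics/d13.png',cv2.resize(g[130:240,220:360],None,fx=5,fy=5,interpolation=cv2.INTER_CUBIC))
E
```

```text
t 26.0 bar ux -102.3 uy -40.8 mm yaw 1.52 z 0.3870 F u [ 0.14 -0.15 -1.39] T [ 0.02 -0.03  0.04] tilt [ 0.0097 -0.0015]
```

View pics/d13.png

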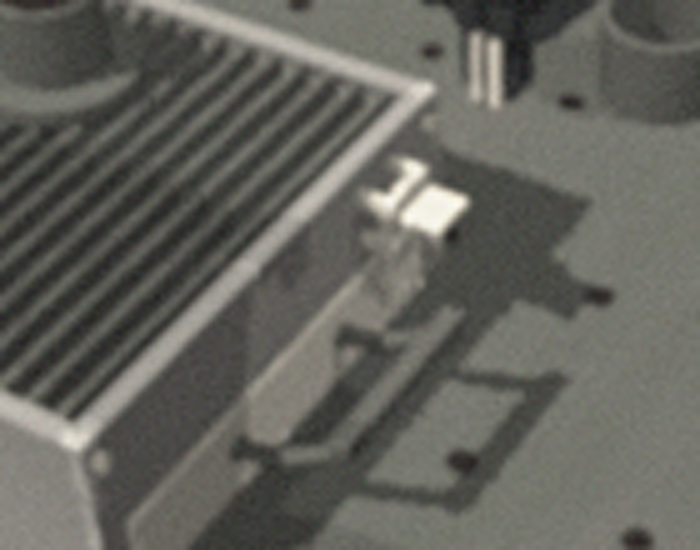

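View pics/scene13.png

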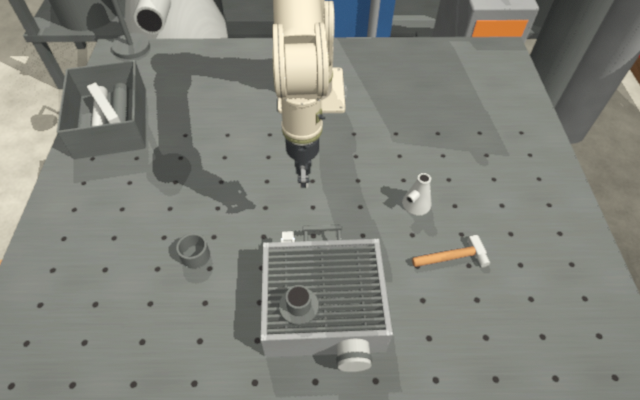

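```bash
python3 -c "
from workcell import order
print(order.hand_in())"
```

```text
the job is handed in; nothing more can be done
None
```

The slag tray is back in the bay with its front plate against the unit's face, the drop latch is pressed down, and I handed the job in at about 26 s.

**Sliding in:** I let the pan in about 43 mm to the right of the middle and moved it left until it touched the left runner, about 11 mm left of the mouth's middle. I then backed off a few millimetres and slid it in. Sliding mostly stayed at 1–7 N. There was one stretch at about 12 N, when the gripper tilted and pressed the tray down onto the bench; I corrected that by lifting slightly.

**Seating:** The tray stopped firmly with a reading of 17 N, and a second push at about 14 N did not move it further. Those are end-of-move readings; the highest force was not logged continuously. In the pictures the plate looks flush.

**Latch:** It travelled past the height of the plate's top edge and met a hard stop. A second press stopped at the same height (within 0.2 mm) at about 24 N, and the gripper was lifted well clear afterwards.

**Checks that did not fully agree:**
- **Handle bar:** the pictures put it 70–73 mm in front of the face, where 69 mm is expected. The calibration is good to about 2 mm, so a gap of a millimetre or two cannot be ruled out from the pictures alone.
- **Latch drop:** the pictures gave 28.5–29 mm, where 30 mm is expected. I relied on the repeatable hard stop instead.

In the last overview picture the hopper, collar and hammer look to be where they were at the start.

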